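# Find the pulley that runs out of true

### The job

Exactly one of the aluminium pulleys on the bench has its belt track cut off-centre: take the white cap off the fixture's centre and put it in the small grey tray, then set pulleys on the centre and turn them by the hub against the sprung plunger, watching the dial, to find the bad one. Stand every true pulley upright in the raised channel, and leave the bad one seated on the fixture's centre, turned so that the dial reads as high as it will go. Leave the other things on the bench where they are.

Things in the scene. Friction and masses are not known exactly. Their poses are not given: they have to be found in the camera images.
- pulley_a_mid (a point): centre, half-way up, of one of 3 or 4 plain aluminium belt pulleys standing on the bench, alike from above; names say nothing of quality. 66 mm tall, about 0.38 kg, z = its axis, up. From the bottom: dark steel foot 50 mm across, 12 mm high, with a 19 mm bore 12 mm deep; belt track 60 mm across to 32 mm up; flange 72 mm across to 37 mm up; round hub to grip, 22 mm across, to the top.
- pulley_b_mid (a point): another such pulley, sizes as pulley_a_mid (may be absent). Foot, flange and hub are true on every pulley
- pulley_c_mid (a point): another such pulley, sizes as pulley_a_mid. On the one faulty pulley the belt track is cut 4 mm off the axis
- pulley_d_mid (a point): another such pulley, sizes as pulley_a_mid (any pulley not there reads None)
- seat (a point): centre of the raised steel seat, 50 mm across, 30 mm above the bench, of the red run-out fixture. On it stands the centre, a dark stub 17.5 mm across, 8 mm high, tapered top, that a pulley's bore goes over with 0.75 mm play; the foot then lies flat on the seat and the hub is 67 to 96 mm above the bench. x points along the 200 x 80 x 12 mm red base towards plunger and dial, z up.
- plunger (a joint): travel (m) of the sprung plunger: 0 fully out (seat empty; nose 26 mm from the seat's axis, 45 mm above the bench) to 0.010 pushed in, towards the fixture's +x. Its sloped face lets a pulley be lowered past it. A true pulley, turned, keeps it within 0.0025 to 0.0055, swinging under 0.002; the faulty one swings it from about 0.0005 to 0.007 or 0.0085 (play and grip shift all this by some 0.001). Spring 0.25 to 0.8 N.
- dial (a joint): angle (rad) of the red needle of the dial gauge, geared to the plunger: 300 rad per m (3 rad for 10 mm), clockwise from above; at 0 it points along the fixture's +y. The dial is 60 mm across and faces up, its centre 115 mm from the seat along x, its face 61 mm above the bench.
- cap_mid (a point): centre of the white plastic cap, a cylinder 28 mm across, 40 mm tall, 30 g, standing mouth down on the seat over the centre (12 mm deep inside); its top is 70 mm above the bench. z is its axis. The plunger's nose is 12 mm beside it along the fixture's x, so take it with the fingers on the fixture's y sides.
- tray_in (a point): centre of the inner floor, 3 mm above the bench, of the small square grey tray, 75 x 75 mm outside, 22 mm high, walls 3 mm; x, y along its sides.
- rail_floor (a point): centre of the floor, 45 mm above the bench, of the raised aluminium channel, 280 mm long along its x, 62 mm wide inside; side and end walls rise 10 mm above the floor. Pulleys stand in a row in it, foot on the floor, flange above the walls; places 85 mm or more apart leave room for the fingers.
- battery: bystander: small block battery, 48 x 26 x 17 mm; origin at its underside
- wool_tin: bystander: round tin of brass wool, 60 mm across, 28 mm high; origin at its underside
- thermometer: bystander: black hand-held thermometer, 110 x 62 x 24 mm; origin at its underside
- driver: bystander: screwdriver lying on the bench, 170 mm long
- flux: bystander: small bottle, 36 mm across, 60 mm high; origin at its underside
- breadboard: bystander: white breadboard, 85 x 55 x 9 mm; origin at its underside
Things that resemble listed ones, but are neither listed nor needed, are in the scene too. Leave any purple look-alike of the part that bears cap_mid alone. Leave any red look-alike of the part that bears pulley_a_mid alone.

How it is judged (in metres and radians):
On the way, in this order (a step that is already met when the one before it is completed fails the run):
1. the cap has been taken off the centre (distance between cap_mid and seat above 0.08 m), for 0.2 s.
2. a pulley is seated on the centre (((horizontal distance between pulley_a_mid and seat below 0.004 m and z of pulley_a_mid in the frame of seat between 0.029 and 0.037 m and angle between pulley_a_mid's own z axis and vertical below 0.1 rad and linear speed of pulley_a below 0.02 m/s) or (horizontal distance between pulley_b_mid and seat below 0.004 m and z of pulley_b_mid in the frame of seat between 0.029 and 0.037 m and angle between pulley_b_mid's own z axis and vertical below 0.1 rad and linear speed of pulley_b below 0.02 m/s) or (horizontal distance between pulley_c_mid and seat below 0.004 m and z of pulley_c_mid in the frame of seat between 0.029 and 0.037 m and angle between pulley_c_mid's own z axis and vertical below 0.1 rad and linear speed of pulley_c below 0.02 m/s) or (horizontal distance between pulley_d_mid and seat below 0.004 m and z of pulley_d_mid in the frame of seat between 0.029 and 0.037 m and angle between pulley_d_mid's own z axis and vertical below 0.1 rad and linear speed of pulley_d below 0.02 m/s))), for 0.2 s.
At the end, for the whole second after the job is handed in: The faulty pulley (the only one that can bring the dial there) sits upright on the centre (within 4 mm), dial above 1.9 rad; every other pulley stands upright on the channel floor (tilt under 0.12 rad); the cap rests in the tray, upright or lying; all at rest (((horizontal distance between pulley_a_mid and seat below 0.004 m and z of pulley_a_mid in the frame of seat between 0.029 and 0.037 m and angle between pulley_a_mid's own z axis and vertical below 0.1 rad and linear speed of pulley_a below 0.02 m/s) or (horizontal distance between pulley_b_mid and seat below 0.004 m and z of pulley_b_mid in the frame of seat between 0.029 and 0.037 m and angle between pulley_b_mid's own z axis and vertical below 0.1 rad and linear speed of pulley_b below 0.02 m/s) or (horizontal distance between pulley_c_mid and seat below 0.004 m and z of pulley_c_mid in the frame of seat between 0.029 and 0.037 m and angle between pulley_c_mid's own z axis and vertical below 0.1 rad and linear speed of pulley_c below 0.02 m/s) or (horizontal distance between pulley_d_mid and seat below 0.004 m and z of pulley_d_mid in the frame of seat between 0.029 and 0.037 m and angle between pulley_d_mid's own z axis and vertical below 0.1 rad and linear speed of pulley_d below 0.02 m/s)) and value of joint dial above 1.9 rad and x of cap_mid in the frame of tray_in between -0.036 and 0.036 m and y of cap_mid in the frame of tray_in between -0.036 and 0.036 m and height (world z) of cap_mid below 0.045 m and linear speed of cap below 0.02 m/s and ((x of pulley_a_mid in the frame of rail_floor between -0.125 and 0.125 m and y of pulley_a_mid in the frame of rail_floor between -0.012 and 0.012 m and z of pulley_a_mid in the frame of rail_floor between 0.027 and 0.039 m and angle between pulley_a_mid's own z axis and vertical below 0.12 rad and linear speed of pulley_a below 0.02 m/s) or (horizontal distance between pulley_a_mid and seat below 0.004 m and z of pulley_a_mid in the frame of seat between 0.029 and 0.037 m and angle between pulley_a_mid's own z axis and vertical below 0.1 rad and linear speed of pulley_a below 0.02 m/s)) and ((x of pulley_b_mid in the frame of rail_floor between -0.125 and 0.125 m and y of pulley_b_mid in the frame of rail_floor between -0.012 and 0.012 m and z of pulley_b_mid in the frame of rail_floor between 0.027 and 0.039 m and angle between pulley_b_mid's own z axis and vertical below 0.12 rad and linear speed of pulley_b below 0.02 m/s) or (horizontal distance between pulley_b_mid and seat below 0.004 m and z of pulley_b_mid in the frame of seat between 0.029 and 0.037 m and angle between pulley_b_mid's own z axis and vertical below 0.1 rad and linear speed of pulley_b below 0.02 m/s)) and ((x of pulley_c_mid in the frame of rail_floor between -0.125 and 0.125 m and y of pulley_c_mid in the frame of rail_floor between -0.012 and 0.012 m and z of pulley_c_mid in the frame of rail_floor between 0.027 and 0.039 m and angle between pulley_c_mid's own z axis and vertical below 0.12 rad and linear speed of pulley_c below 0.02 m/s) or (horizontal distance between pulley_c_mid and seat below 0.004 m and z of pulley_c_mid in the frame of seat between 0.029 and 0.037 m and angle between pulley_c_mid's own z axis and vertical below 0.1 rad and linear speed of pulley_c below 0.02 m/s)) and ((x of pulley_d_mid in the frame of rail_floor between -0.125 and 0.125 m and y of pulley_d_mid in the frame of rail_floor between -0.012 and 0.012 m and z of pulley_d_mid in the frame of rail_floor between 0.027 and 0.039 m and angle between pulley_d_mid's own z axis and vertical below 0.12 rad and linear speed of pulley_d below 0.02 m/s) or (horizontal distance between pulley_d_mid and seat below 0.004 m and z of pulley_d_mid in the frame of seat between 0.029 and 0.037 m and angle between pulley_d_mid's own z axis and vertical below 0.1 rad and linear speed of pulley_d below 0.02 m/s))); the robot touches nothing.
It fails at once if a bystander is moved more than 5 cm (distance of any of battery, wool_tin, thermometer, driver, flux, breadboard from where it was at the start of the episode above 0.05 m).
Of pulley_b, pulley_d only 1 to 2 are there at a start; the rules pass over those that are not, and their reading is None.
At some moment in a run one of cap, pulley_a, pulley_b, pulley_c, pulley_d may be knocked a few centimetres aside while the robot is not near it.
It also fails if it takes over 210 s, if anything falls off the work surface, if the arm or the gripper's body presses on something with over 40 N, if the wrist force passes 120 N, or if a joint passes its speed limit or range.

### The arm

A 6-joint arm with a two-finger parallel gripper is mounted at the origin on the work surface. World frame = base frame: x ahead of the robot, y to its left, z up, the work surface at z = 0. Lengths are in mm, angles in rad, forces in N, time in s.
With the tool pointing down it reaches from about 275 to 750 mm from the base axis. Payload 10.2 kg.
Tool frame: the origin (TCP) lies at the very end of the fingers, on their centre line; the grasp point (between the pads) lies 19 mm behind it; x points along the fingers, y is the direction in which the jaws open and shut, and the axes are right-handed (so a half turn about x gives the same grasp; the last joint's range is limited). The gripper opens to 85 mm and grips with 20 to 120 N. Pads are 22 mm wide; open, the fingers measure 114 mm over their backs; the gripper's body (76 mm by 85 mm) begins 54 mm behind the grasp point. The pads swing forward as they close: fully open they stand 13 mm farther back than shut.
Start: joints at [-1.543, 0.313, 1.498, -0, 1.331, -0.223], TCP at [130.28, -508.584, 231.294] pointing down, gripper open.
Joint ranges: [-2.94, 2.94], [-0.97, 2.17], [0.19, 2.56], [-1.23, 4.37], [0.02, 3.11], [-2.88, 2.88]. Speed limits (rad/s): [2.39, 2.39, 3.01, 3.14, 3.14, 3.14].

### API

Orientations are given as a unit quaternion [w, x, y, z].
In Python, from rig import ctrl, viewer, order gives the robot as it stands. The module is installed in compiled form; this text tells all that it offers.
- The arm moves only by the tool carry_out, never from a script. Its argument "deltas" is a list of rows, each a list of 7 numbers: the gripper command: -1 is fully open, 1 is shut, values between are in proportion, then the shift along the tool's x, y, z in mm, then the turn, a rotation vector about the tool's x, y, z in degrees. A call has exactly 5 rows; each row is the pose to reach, as a shift and turn from the pose commanded when the call began, along the tool's axes at that moment; what a row does not reach only later rows make up. A row lasts 1/8 s, in which the tool goes at most 62.5 mm and 10.7 degrees, less where a joint would pass 70% of its speed; a pose out of reach is approached as far as the arm can. A call with a gripper value outside its range is refused whole. The fingers move at their own pace and stop on an object; "newtons" is the grip in N (left out, the last holds). Time passes only in rows, so rows that repeat a pose let the fingers close, or fill a call up. It gives the time, the measured TCP pose, the force and the opening at its end, in the units of the state.
- ctrl.sense(): the state, without advancing time (a new reading comes with each control period).
- viewer.capture(name): name is "scene" or "top" or "wrist"; returns the picture (384x512x3 uint8, red, green, blue); there is no depth.
- viewer.calibration(name): a dict with "fx", "fy", "cx", "cy" (pixels), "xyz" and "attitude" of the camera in the world; the wrist camera has in their place "T_tool_cam" (4x4, takes a point from camera to tool coordinates, whose origin is the TCP and whose axes are the tool frame's). Camera axes: x right, y down, z forward; pixel columns grow to the right and rows downward; lengths in mm; the calibration is good to about 2 mm. The wrist camera is an equidistant fisheye: a pixel r from the principal point sees the ray r / f radians off the axis. A picture is of the moment at which its call begins: read the wrist's pose just before it. calibration takes no time and is no camera call.
- order.finish_job(): hands the job in, once; it reports no verdict.
The state is a dict: "time_s": time; "joints": joint angles; "dq": joint speeds; "tau": joint torques, N m; "eef_pos": TCP position; "ee_rot": TCP orientation; "force": force on the tool from outside, world axes, zero at the start; "wrist_torque": the same for the moment, N m; "grip_width": opening from 0.0 (shut) to 1.0 (fully open).
Only numpy, scipy, OpenCV 4.12 (cv2) and the standard library are available. Lean on these libraries where they do the work, as an engineer would, in place of code of your own. Each camera call takes 0.05 s, during which the arm holds its last target. There are 200 camera calls.

## Working session

There is one attempt and no reset: what is moved stays moved. The work goes in short steps, Python scripts to look and compute and a tool call to move; the robot and the scene stay as the last step left them, time stands still between calls to the robot, and variables do not carry over. Pictures are saved under pics/ and viewed, about 12 in all and at most 16, crops included, and the job is handed in when it is done.

Besides the shell and the picture viewer there is one more tool, called after "Request:" as name(argument=value, ...), one argument or row to a line, values as JSON. carry_out: Moves the arm, as the interface text tells. Its arguments: {"type":"object","properties":{"deltas":{"type":"array"},"newtons":{"type":"number"}},"required":["deltas"]}

```bash
mkdir -p pics
cat > h.py <<'E'
import numpy as np, cv2
from scipy.spatial.transform import Rotation as R
from rig import ctrl, viewer, order
def rot(q): return R.from_quat([q[1],q[2],q[3],q[0]])
def cap(n):
    im=viewer.capture(n); return im
def save(im,f,s=1.5):
    cv2.imwrite('pics/'+f,cv2.cvtColor(cv2.resize(im,None,fx=s,fy=s,interpolation=cv2.INTER_CUBIC),cv2.COLOR_RGB2BGR))
E
python3 - <<'E'
from h import *
for n in ['scene','top','wrist']: print(n,viewer.calibration(n))
print(ctrl.sense())
t=cap('top'); s=cap('scene'); np.save('t0',t); np.save('s0',s)
save(t,'top0.png'); save(s,'scene0.png')
E
```

```text
scene {'fx': 442.80176875076245, 'fy': 442.80176875076245, 'cx': 253.21708682586103, 'cy': 192.66828040401694, 'xyz': array([1181.24742018, -514.13730359,  954.56091719]), 'attitude': array([-0.31733156,  0.83840563,  0.41474197, -0.15609545])}
top {'fx': 366.8123944750621, 'fy': 366.8123944750621, 'cx': 253.68986560689078, 'cy': 190.96767508701618, 'xyz': array([ 468.62587419,  -25.50707055, 1075.14568963]), 'attitude': array([-0.03300577,  0.71433006, -0.69835128,  0.03080066])}
wrist {'fx': 297.3186396354542, 'fy': 297.3186396354542, 'cx': 254.07598282743973, 'cy': 194.37071885304607, 'T_tool_cam': array([[ 4.46758634e-04, -3.12351805e-01,  9.49966394e-01,
        -1.43224003e+02],
       [ 9.99999663e-01, -5.14813759e-04, -6.39561035e-04,
         1.74244227e-01],
       [ 6.88823814e-04,  9.49966360e-01,  3.12351470e-01,
        -7.98404883e+01],
       [ 0.00000000e+00,  0.00000000e+00,  0.00000000e+00,
         1.00000000e+00]])}
{'time_s': 0.0, 'joints': array([-1.54338545e+00,  3.13434298e-01,  1.49844181e+00,  1.11524643e-06,
        1.33099197e+00, -2.23421748e-01]), 'dq': array([ 0.00231992,  0.00045377,  0.00153703, -0.00059694, -0.00137306,
        0.00044325]), 'tau': array([ 5.11172493e-05, -4.12264431e+01, -2.59742260e+01, -1.87015826e-04,
        4.11340196e-03, -1.11711344e-06]), 'eef_pos': array([ 130.280775  , -508.31287399,  230.74133135]), 'ee_rot': array([ 0.08800158,  0.70159731,  0.08889904, -0.7015083 ]), 'force': array([-0.04473319,  0.00064328,  0.32922266]), 'wrist_torque': array([-0.02583919, -0.00844514, -0.0339882 ]), 'grip_width': 1.0028601299118978}
```

View pics/top0.png

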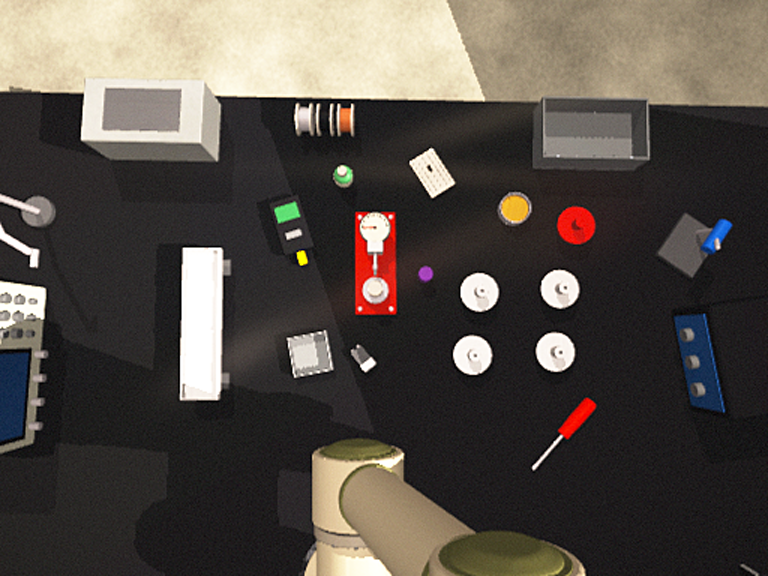

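View pics/scene0.png

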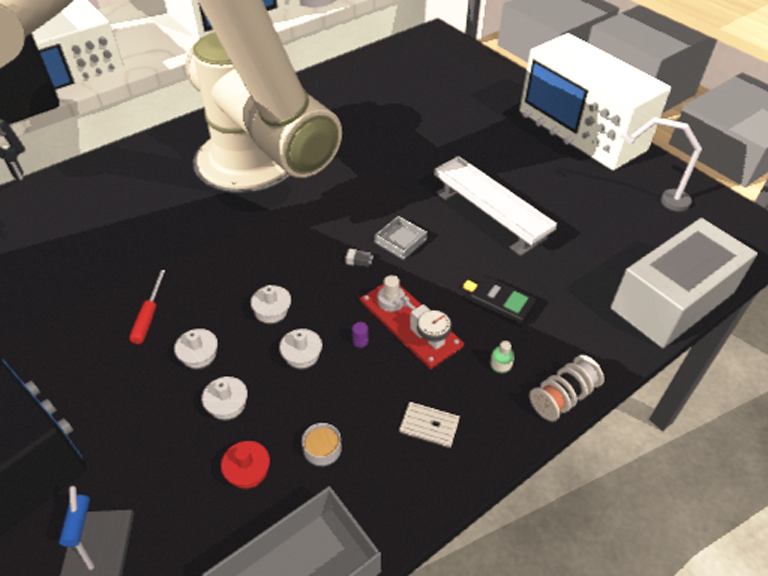

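Top view: capped fixture with its seat at (375,290) and dial at (375,227). Pulleys are at (479,292), (560,289), (472,355) and (555,352). The tray is at (310,354) and the rail at (201,323). The red pulley and purple cap are decoys. Scene view agrees.

```bash
cat >> h.py <<'E'
def ray(n,px,st=None):
    c=viewer.calibration(n); px=np.asarray(px,float)
    if n!='wrist':
        d=np.array([(px[0]-c['cx'])/c['fx'],(px[1]-c['cy'])/c['fy'],1]); r=rot(c['attitude']); return np.array(c['xyz']),r.apply(d)
    u=np.array([px[0]-c['cx'],px[1]-c['cy']])/c['fx']; th=np.hypot(*u)
    d=np.array([*(u/max(th,1e-9)*np.sin(th)),np.cos(th)]); T=c['T_tool_cam']; r=rot(st['ee_rot'])
    return np.array(st['eef_pos'])+r.apply(T[:3,3]), r.apply(T[:3,:3]@d)
def onz(n,px,z,st=None):
    o,d=ray(n,px,st); return (o+d*(z-o[2])/d[2])
def proj(n,p):
    c=viewer.calibration(n); q=rot(c['attitude']).inv().apply(np.asarray(p,float)-c['xyz']); return np.array([c['fx']*q[0]/q[2]+c['cx'],c['fy']*q[1]/q[2]+c['cy']])
def blobs(m,amin=60):
    cs,_=cv2.findContours(m.astype(np.uint8),cv2.RETR_EXTERNAL,cv2.CHAIN_APPROX_NONE)
    return [c for c in cs if cv2.contourArea(c)>amin]
def to(p,yaw=None,st=None):
    """delta in tool axes to TCP p; tool down with jaw axis at world angle yaw(deg)"""
    st=st or ctrl.sense(); r=rot(st['ee_rot']); d=r.inv().apply(np.asarray(p,float)-st['eef_pos']); rv=np.zeros(3)
    if yaw is not None:
        best=None
        for k in (0,180):
            a=np.deg2rad(yaw+k); y=np.array([np.cos(a),np.sin(a),0]); x=np.array([0,0,-1.]); M=np.c_[x,y,np.cross(x,y)]
            v=np.rad2deg((r.inv()*R.from_matrix(M)).as_rotvec())
            if best is None or np.linalg.norm(v)<np.linalg.norm(best): best=v
        rv=best
    return np.r_[d,rv].round(1)
def tool():
    st=ctrl.sense(); r=rot(st['ee_rot']).as_matrix(); return st, r
E
python3 - <<'E'
from h import *
for n in ['top','scene']:
    im=np.load(('t0' if n=='top' else 's0')+'.npy'); hsv=cv2.cvtColor(im,cv2.COLOR_RGB2HSV)
    red=(((hsv[...,0]<6)|(hsv[...,0]>174))&(hsv[...,1]>150)&(hsv[...,2]>80))
    for c in blobs(red):
        r=cv2.minAreaRect(c); print(n,'red',cv2.contourArea(c),[onz(n,p,12)[:2].round(0) for p in cv2.boxPoints(r)])
    w=(hsv[...,1]<60)&(hsv[...,2]>110)
    for c in blobs(w):
        (x,y),(a,b),_=cv2.fitEllipse(c); 
        if n=='top': r=cv2.minAreaRect(c); print(n,'w',cv2.contourArea(c),np.round([x,y,a,b],1),onz(n,(x,y),37)[:2].round(1),'rect55',[onz(n,p,55)[:2].round(0) for p in cv2.boxPoints(r)] if cv2.contourArea(c)>1500 else '')
        else: print(n,'w',cv2.contourArea(c),np.round([x,y,a,b],1),onz(n,(x,y),37)[:2].round(1))
st,r=tool(); print(r.round(2))
t=np.load('t0.npy'); save(t[100:280,180:400],'crop.png',3.5)
E
```

```text
top red 276.0 [array([ 300., -360.]), array([ 366., -417.]), array([ 348., -439.]), array([ 281., -382.])]
top red 992.0 [array([711.,  36.]), array([715., -45.]), array([513., -54.]), array([510.,  26.])]
top red 494.5 [array([ 732., -363.]), array([ 734., -437.]), array([ 659., -436.]), array([ 658., -363.])]
top w 336.0 [240.  377.5  12.9  39. ] [53.   4.3] rect55 
top w 77.0 [242.  238.6  10.2  18.4] [427.6   8.7] rect55 
top w 509.0 [314.6 236.2  25.1  25.9] [ 438.7 -195.2] rect55 
top w 506.0 [369.8 234.2  25.   25.8] [ 447.9 -350. ] rect55 
top w 678.5 [206.3 235.5  30.6  31.2] [433.8 109.1] rect55 
top w 1547.5 [ 12.6 237.1  30.2 131.7] [416.8 654.1] rect55 [array([245., 662.]), array([556., 689.]), array([558., 605.]), array([247., 581.])]
top w 207.0 [249.7 193.   16.   16.5] [556.5 -10.1] rect55 
top w 489.0 [319.2 194.4  24.8  25.2] [ 557.  -207.4] rect55 
top w 491.5 [372.8 192.3  24.7  25.4] [ 566.3 -359.3] rect55 
top w 2757.0 [134.8 215.2  32.  131.7] [486.3 313.3] rect55 [array([346., 343.]), array([627., 354.]), array([628., 263.]), array([347., 253.])]
top w 167.5 
[... 1453 characters left out ...]
42.6 287.2] [1080.8   68.3]
scene w 486.0 [180.2 202.   24.1  26. ] [ 445.5 -199.4]
scene w 669.0 [274.4 205.5  21.9  58.2] [610.1  -4.1]
scene w 4530.5 [453.9 187.1  59.5 101.6] [862.8 437.5]
scene w 510.5 [266.2 157.4  23.8  30.6] [451.3  94. ]
scene w 82.0 [  3.1 115.4   8.2  17.8] [-222.7 -466.4]
scene w 1729.0 [333.2 137.4  28.2 101.2] [507.8 315. ]
scene w 1052.0 [155.4 107.6  36.1  55.3] [ 41.9 -51.1]
scene w 2744.5 [489.9  78.5  51.1  98.9] [619.7 983.8]
scene w 9646.5 [399.5  56.7  96.6 166. ] [329.  837.3]
scene w 3605.5 [227.2  17.5  41.8 160.2] [-315.9  492.8]
scene w 10445.0 [ 84.6  59.7 121.9 158.7] [-374.3 -120.5]
[[-0.    0.25 -0.97]
 [ 0.   -0.97 -0.25]
 [-1.   -0.   -0.  ]]
```

View pics/crop.png

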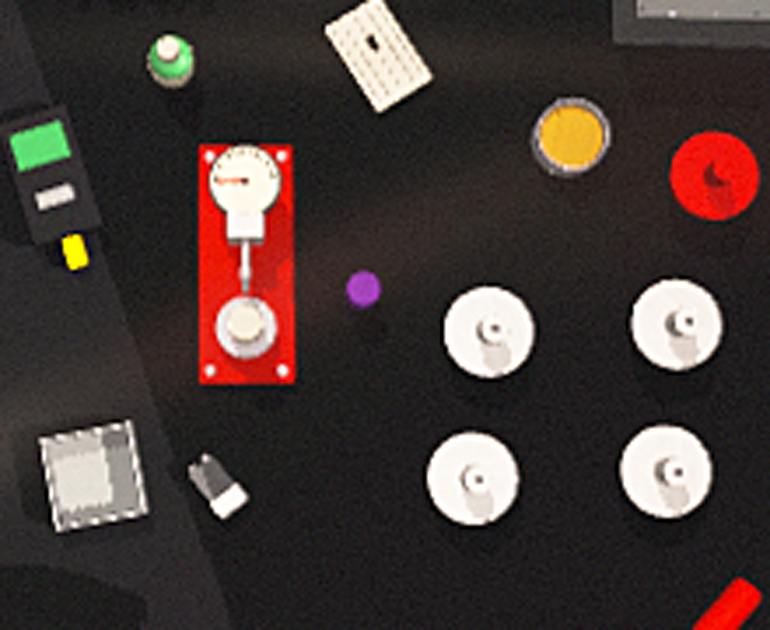

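The crop shows the needle clearly (pointing +y, 0 rad), the plunger, seat and tray. Now a close look at the fixture from above.

Run:
```python
from h import *
print(to([540,-10,200],-87.3))
print('tray',onz('top',(206.5,235.6),22), 'cap',onz('top',(180+245/3.5,100+324/3.5),70),'dial',onz('top',(180+246/3.5,100+180/3.5),61))
```

```text
[ 3.140e+01 -3.810e+02 -5.206e+02  1.170e+01 -0.000e+00  1.000e-01]
tray [433.08718701 110.52180764  22.        ] cap [554.90665155 -11.28866395  70.        ] dial [671.43437541  -9.22762902  61.        ]
```

Request:
carry_out(
  deltas=[
    [-1, 6, -36, -49, 2.4, 0, 0],
    [-1, 12, -72, -98, 4.7, 0, 0],
    [-1, 18, -108, -147, 7, 0, 0],
    [-1, 24, -144, -196, 9.4, 0, 0],
    [-1, 31, -180, -245, 11.7, 0, 0],
  ],
  newtons=40,
)

```text
time_s: 0.72
eef_pos: [323.8, -271.7, 200.1]
ee_rot: [0.016, 0.707, 0.016, -0.707]
force: [0.2, -1.3, -0.4]
grip_width: 1.004
```

Run:
```python
from h import *
print(ctrl.sense()['eef_pos'],ctrl.sense()['time_s'],to([540,-10,200],-87.3))
```

```text
[ 323.79647695 -271.71616147  200.10866851] 0.725 [ 1.000e-01 -2.518e+02 -2.277e+02 -1.000e-01 -0.000e+00 -0.000e+00]
```

Request:
carry_out(
  deltas=[
    [-1, 0, -45, -41, 0, 0, 0],
    [-1, 0, -90, -82, 0, 0, 0],
    [-1, 0, -135, -123, 0, 0, 0],
    [-1, 0, -180, -164, 0, 0, 0],
    [-1, 0, -220, -199, 0, 0, 0],
  ],
)

```text
time_s: 1.35
eef_pos: [512.5, -42.4, 200.1]
ee_rot: [-0.017, -0.707, -0.017, 0.707]
force: [0.4, -1.6, -0.6]
grip_width: 0.997
```

Request:
carry_out(
  deltas=[
    [-1, 0, -32, -29, 0, 0, 0],
    [-1, 0, -32, -29, 0, 0, 0],
    [-1, 0, -32, -29, 0, 0, 0],
    [-1, 0, -32, -29, 0, 0, 0],
    [-1, 0, -32, -29, 0, 0, 0],
  ],
)

```text
time_s: 1.98
eef_pos: [538.7, -11.7, 200.5]
ee_rot: [0.016, 0.707, 0.016, -0.707]
force: [0.5, 0.4, 0.2]
grip_width: 1.0
```

Run:
```python
from h import *
st=ctrl.sense(); w=cap('wrist'); np.save('w1',w); save(w,'w1.png')
print(st['eef_pos'],st['time_s'],st['ee_rot'])
import pickle; pickle.dump(st,open('w1.pkl','wb'))
```

```text
[538.70214111 -11.74700124 200.45242841] 1.975 [ 0.01606269  0.70697146  0.01602835 -0.70687796]
```

View pics/w1.png

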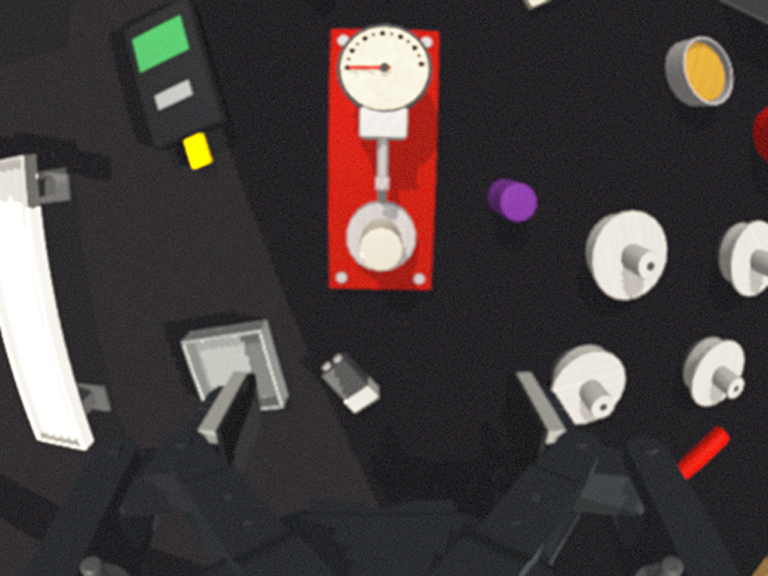

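Wrist view: cap top at about (381,247), seat disc (381,237), dial (384,68) with its needle left at 0. The base screws are at (343,40), (427,41), (419,278) and (341,277).

Run:
```python
from h import *
import pickle; st=pickle.load(open('w1.pkl','rb')); im=np.load('w1.npy')
f=lambda x,y,z: onz('wrist',(x/1.5,y/1.5),z,st)[:2].round(1)
print('cap',f(381,247,70),'seat',f(381,237,30),'dial',f(384,68,61))
for x,y in [(343,40),(427,41),(419,278),(341,277)]: print('screw',f(x,y,12))
hsv=cv2.cvtColor(im,cv2.COLOR_RGB2HSV)
# seat vs cap masks
sub=im[125:190,225:285].astype(int); 
for row in (140,150,158,165,172,178): print(row, im[row,228:282:2,2])
print('col',im[130:185,254,2])
```

```text
cap [558.  -10.9] seat [556.5 -10.9] dial [671.   -7.7]
screw [701.1  23.3]
screw [703.2 -37.9]
screw [522. -42.]
screw [520.1  18.6]
140 [ 26  30   6  31  44 138 198 207 212 205 204 204 209 199 176 170 170 164
 170 196 176  99  25  17  35  23  29]
150 [ 23  32 140 212 208 205 208 202 181 158 156 158 156 160 157 150 144 150
 191 216 216 211 208 196  84  27  20]
158 [ 10  86 199 205 207 204 184 194 222 220 217 219 218 219 220 217 215 217
 204 167 205 206 206 206 168  46  12]
165 [ 13  31 146 204 206 201 206 219 219 220 217 218 216 219 214 213 216 215
 218 211 183 190 207 194  94  15  17]
172 [ 19  24  22  42 142 202 207 210 214 218 214 214 212 212 213 211 214 212
 210 188 163 151  87  12  20  26  23]
178 [ 14   7  14  25  25  19  31  71 138 174 182 205 207 209 211 201 182 149
 101  49  19  16  23  23  29  14  24]
col [120 124 116 115 120 139 171 191 201 207 199 193 197 206 207 195 172 168
 161 160 160 166 200 225 221 219 221 218 219 218 217 218 218 213 215 219
 214 217 214 213 213 214 212 211 215 212 211 213 209 188 133  65  30  21
  17]
```

Run:
```python
from h import *
print(to([556.8,-10.8,38],-88.5))
```

```text
[162.4  -0.  -18.1   1.1  -0.   -0. ]
```

Request:
carry_out(
  deltas=[
    [-1, 30, 0, -18, 1, 0, 0],
    [-1, 70, 0, -18, 1, 0, 0],
    [-1, 110, 0, -18, 1, 0, 0],
    [-1, 145, 0, -18, 1, 0, 0],
    [-1, 162, 0, -18, 1, 0, 0],
  ],
  newtons=30,
)

```text
time_s: 2.65
eef_pos: [556.2, -10.4, 36.8]
ee_rot: [-0.01, -0.706, -0.01, 0.708]
force: [0.0, 0.2, 0.7]
grip_width: 0.996
```

Request:
carry_out(
  deltas=[
    [1, 0, 0, 0, 0, 0, 0],
    [1, 0, 0, 0, 0, 0, 0],
    [1, 0, 0, 0, 0, 0, 0],
    [1, 0, 0, 0, 0, 0, 0],
    [1, 0, 0, 0, 0, 0, 0],
  ],
)

```text
time_s: 3.28
eef_pos: [557.5, -10.4, 39.5]
ee_rot: [0.011, 0.708, 0.01, -0.706]
force: [-1.9, -0.2, 7.0]
grip_width: 0.322
```

Request:
carry_out(
  deltas=[
    [1, 0, 0, 0, 0, 0, 0],
    [1, -8, 0, 0, 0, 0, 0],
    [1, -20, 0, 0, 0, 0, 0],
    [1, -60, 0, 0, 0, 0, 0],
    [1, -100, 0, 0, 0, 0, 0],
  ],
)

```text
time_s: 3.9
eef_pos: [556.8, -10.2, 140.1]
ee_rot: [0.01, 0.707, 0.01, -0.707]
force: [-0.2, -0.4, -0.2]
grip_width: 0.312
```

Run:
```python
from h import *
st=ctrl.sense(); print(st['eef_pos'],st['grip_width'],st['force'],to([433,110,140])); import pickle
w=cap('wrist'); np.save('w2',w); save(w,'w2.png'); pickle.dump(st,open('w2.pkl','wb'))
```

```text
[556.81957037 -10.19039387 140.10784216] 0.31231487911412437 [-0.15191387 -0.43914006 -0.21191982] [ 1.000e-01 -1.237e+02  1.203e+02  0.000e+00  0.000e+00  0.000e+00]
```

View pics/w2.png

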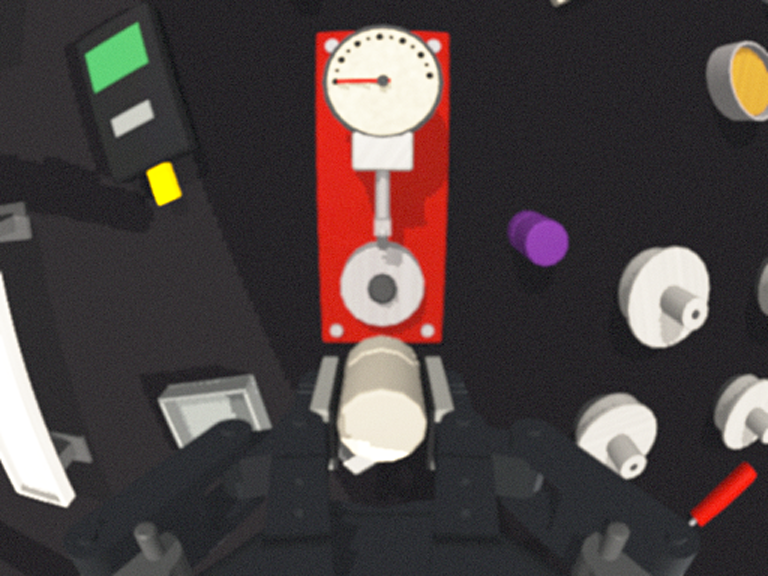

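The cap is held and the bare stub shows at (382,289), seat disc centre (382,286).

Run:
```python
from h import *
import pickle; st=pickle.load(open('w2.pkl','rb')); w=np.load('w2.npy')
hsv=cv2.cvtColor(w,cv2.COLOR_RGB2HSV)
m=(w.max(2)<125); m[:175]=0; m[208:]=0; m[:,:240]=0; m[:,270:]=0
for c in blobs(m,30):
    x,y=cv2.fitEllipse(c)[0]; print('stub',cv2.contourArea(c),x*1.5,y*1.5,onz('wrist',(x,y),37,st))
g=(hsv[...,1]<60)&(w.max(2)>100); g[:155]=0; g[219:]=0; g[:,:220]=0; g[:,290:]=0
for c in blobs(g,200):
    (x,y),ab,_=cv2.fitEllipse(cv2.convexHull(c)); print('seat',ab,x*1.5,y*1.5,onz('wrist',(x,y),30,st))
for x,y in [(333,47),(433,47),(427,331),(337,331)]: print(onz('wrist',(x/1.5,y/1.5),12,st))
```

```text
stub 252.0 381.7452850341797 288.37438201904297 [557.66021427 -10.62126241  37.        ]
seat (53.17045974731445, 61.53968048095703) 381.2903366088867 280.43131256103516 [560.35452648 -10.28103244  30.        ]
[700.13975471  22.51601751  12.        ]
[701.92903597 -37.11323872  12.        ]
[520.81113015 -41.77040994  12.        ]
[519.11140177  17.9424481   12.        ]
```

Request:
carry_out(
  deltas=[
    [1, 0, -40, 39, 0, 0, 0],
    [1, 0, -80, 78, 0, 0, 0],
    [1, 0, -124, 120, 0, 0, 0],
    [1, 0, -124, 120, 0, 0, 0],
    [1, 40, -124, 120, 0, 0, 0],
  ],
)

```text
time_s: 4.58
eef_pos: [435.6, 110.4, 100.4]
ee_rot: [0.011, 0.71, 0.011, -0.704]
force: [0.6, -0.9, -0.9]
grip_width: 0.317
```

Request:
carry_out(
  deltas=[
    [1, 40, 0, 0, 0, 0, 0],
    [1, 70, 0, 0, 0, 0, 0],
    [1, 80, 0, 0, 0, 0, 0],
    [1, 80, 0, 0, 0, 0, 0],
    [0.1, 80, 0, 0, 0, 0, 0],
  ],
)

```text
time_s: 5.2
eef_pos: [434.3, 110.1, 19.4]
ee_rot: [0.01, 0.708, 0.01, -0.706]
force: [0.8, 0.4, -0.2]
grip_width: 0.448
```

Request:
carry_out(
  deltas=[
    [0.1, 0, 0, 0, 0, 0, 0],
    [0.1, 0, 0, 0, 0, 0, 0],
    [0.1, -20, 0, 0, 0, 0, 0],
    [-1, -70, 0, 0, 0, 0, 0],
    [-1, -120, 0, 0, 0, 0, 0],
  ],
)

```text
time_s: 5.82
eef_pos: [433.1, 110.2, 139.9]
ee_rot: [-0.01, -0.707, -0.01, 0.707]
force: [0.2, 0.3, 0.1]
grip_width: 0.858
```

Run:
```python
from h import *
st=ctrl.sense(); w=cap('wrist'); t=cap('top'); np.save('w3',w); np.save('t3',t); import pickle;pickle.dump(st,open('w3.pkl','wb'))
print(st['eef_pos'],st['time_s'])
save(np.vstack([w,t]),'w3.png',0.78)
hsv=cv2.cvtColor(t,cv2.COLOR_RGB2HSV); wm=(hsv[...,1]<60)&(hsv[...,2]>110)
for c in blobs(wm):
    (x,y),(a,b),_=cv2.fitEllipse(c)
    if 400<cv2.contourArea(c)<800: print(np.round([x,y,a,b],1),onz('top',(x,y),37)[:2].round(1))
```

```text
[433.09137706 110.22174189 139.89911401] 5.825
[259.9 367.3  19.9  50.6] [ 80.9 -48.9]
[314.6 236.3  25.   25.7] [ 438.4 -195.2]
[369.8 234.3  25.   25.7] [ 447.7 -350.2]
[319.2 194.4  24.8  25.1] [ 557.  -207.3]
[372.8 192.3  24.7  25.2] [ 566.5 -359.2]
[287.5 114.8  20.4  33.6] [ 786.1 -114. ]
[394.9  82.5  44.2  79.6] [ 889.5 -425.8]
```

View pics/w3.png

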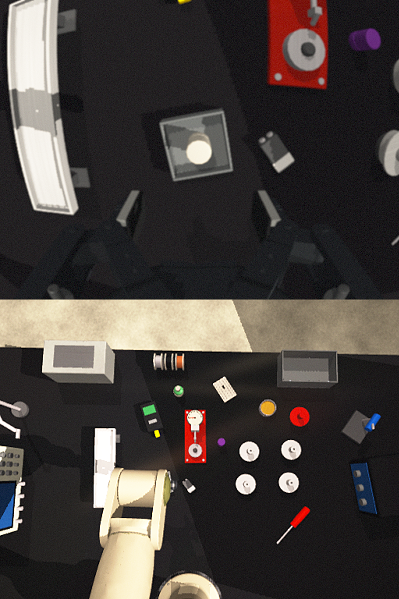

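Cap stands upright in the tray and nothing else has moved. Next, the pulley at about (557,-207).

Run:
```python
from h import *
print(to([557,-206,160],-88.5))
import pickle; st=pickle.load(open('w3.pkl','rb')); w=np.load('w3.npy')
# rail: floor-end corners in w3 (pixels of view /0.78)
save(w[0:300,0:150],'rail.png',2)
```

```text
[-1.590e+01  3.197e+02 -1.121e+02  2.000e-01 -5.000e-01 -0.000e+00]
```

Request:
carry_out(
  deltas=[
    [-1, -10, 45, -18, 0, 0, 0],
    [-1, -20, 95, -37, 0, 0, 0],
    [-1, -20, 145, -57, 0, 0, 0],
    [-1, -20, 195, -76, 0, 0, 0],
    [-1, -20, 245, -96, 0, 0, 0],
  ],
)

```text
time_s: 6.55
eef_pos: [536.7, -133.5, 157.6]
ee_rot: [-0.01, -0.707, -0.01, 0.707]
force: [0.2, 0.0, -0.1]
grip_width: 1.0
```

Request:
carry_out(
  deltas=[
    [-1, 0, 40, -16, 0, 0, 0],
    [-1, 0, 68, -20, 0, 0, 0],
    [-1, 0, 68, -20, 0, 0, 0],
    [-1, 0, 68, -20, 0, 0, 0],
    [-1, 0, 68, -20, 0, 0, 0],
  ],
)

```text
time_s: 7.18
eef_pos: [558.4, -198.2, 158.3]
ee_rot: [-0.011, -0.707, -0.011, 0.707]
force: [-0.6, 0.0, 0.1]
grip_width: 0.997
```

```bash
cat >> h.py <<'E'
import pickle
def look(f=None):
    st=ctrl.sense(); w=cap('wrist')
    if f: np.save(f,w); pickle.dump(st,open(f+'.pkl','wb'))
    return st,w
E
python3 - <<'E'
from h import *
st,w=look('w4'); print(st['eef_pos'],st['time_s'])
save(w,'w4.png',1.5)
E
```

```text
[ 558.37636628 -198.22021805  158.32150516] 7.175
```

View pics/w4.png

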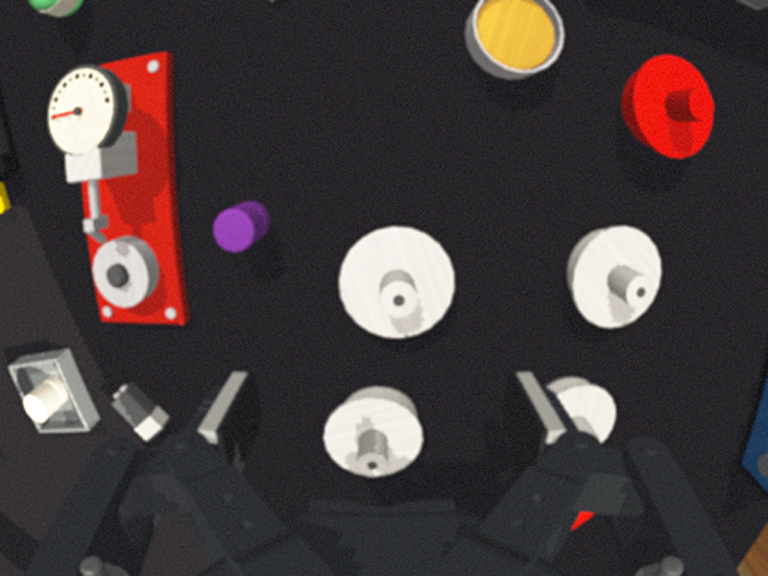

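The target pulley's hub top is at (399,300) and its flange centre at about (397,282).

```bash
cat >> h.py <<'E'
def flange(st,w,z=37,amin=800):
    hsv=cv2.cvtColor(w,cv2.COLOR_RGB2HSV); m=(hsv[...,1]<60)&(hsv[...,2]>120)
    out=[]
    for c in blobs(m,amin):
        (x,y),ab,_=cv2.fitEllipse(cv2.convexHull(c)); out.append(((round(x*1.5),round(y*1.5)),np.round(ab),onz('wrist',(x,y),z,st)[:2].round(1)))
    return out
E
python3 - <<'E'
from h import *
st=pickle.load(open('w4.pkl','rb')); w=np.load('w4.npy')
print(*flange(st,w),sep='\n')
for x,y in [(399,300),(641,292),(372,464)]: print(onz('wrist',(x/1.5,y/1.5),66,st))
print(to([557,-207,48],-88.5))
E
```

```text
((373, 432), array([59., 67.]), array([ 444.2, -196.1]))
((583, 406), array([33., 53.]), array([ 464.4, -354.4]))
((54, 389), array([50., 71.]), array([454. ,  81.5]))
((396, 282), array([75., 78.]), array([ 558. , -207.6]))
((614, 275), array([62., 69.]), array([ 567.8, -356.2]))
((103, 186), array([ 64., 165.]), array([621. ,  -8.2]))
[ 556.10455254 -208.37161251   66.        ]
[ 565.34548795 -361.58124732   66.        ]
[ 437.9062672  -195.68500686   66.        ]
[110.4   8.6   1.7   0.2   0.    0. ]
```

Request:
carry_out(
  deltas=[
    [-1, 10, 9, 2, -10, 0, 0],
    [-1, 20, 9, 2, -20, 0, 0],
    [-1, 40, 9, 2, -30, 0, 0],
    [-1, 50, 9, 2, -40, 0, 0],
    [-1, 60, 9, 2, -50, 0, 0],
  ],
  newtons=40,
)

```text
time_s: 7.85
eef_pos: [556.7, -207.7, 98.0]
ee_rot: [0.31, 0.635, 0.31, -0.635]
force: [-0.3, 0.1, -0.0]
grip_width: 1.0
```

Request:
carry_out(
  deltas=[
    [-1, 5, 0, 0, -10, 0, 0],
    [-1, 10, 0, 0, -20, 0, 0],
    [-1, 15, 0, 0, -30, 0, 0],
    [-1, 20, 0, 0, -38, 0, 0],
    [-1, 20, 0, 0, -38, 0, 0],
  ],
)

```text
time_s: 8.48
eef_pos: [556.6, -207.7, 78.1]
ee_rot: [-0.498, -0.502, -0.499, 0.502]
force: [0.3, 0.0, 0.6]
grip_width: 0.996
```

Run:
```python
from h import *
st=ctrl.sense();print(st['eef_pos'],st['joints'][5],to([557,-208,42],0))
```

```text
[ 556.60057007 -207.69828878   78.13647884] -0.5478297728416991 [36.1  0.4  0.3 -0.4 -0.   0. ]
```

Request:
carry_out(
  deltas=[
    [-1, 18, 0, 0, 0, 0, 0],
    [-1, 36, 0, 0, 0, 0, 0],
    [1, 36, 0, 0, 0, 0, 0],
    [1, 36, 0, 0, 0, 0, 0],
    [1, 36, 0, 0, 0, 0, 0],
  ],
  newtons=20,
)

```text
time_s: 9.1
eef_pos: [557.0, -208.5, 42.8]
ee_rot: [0.499, 0.502, 0.498, -0.501]
force: [0.5, 0.4, 0.5]
grip_width: 0.378
```

Request:
carry_out(
  deltas=[
    [1, 0, 0, 0, 0, 0, 0],
    [1, 0, 0, 0, 0, 0, 0],
    [1, 0, 0, 0, 0, 0, 0],
    [1, 0, 0, 0, 0, 0, 0],
    [1, 0, 0, 0, 0, 0, 0],
  ],
)

```text
time_s: 9.72
eef_pos: [556.9, -208.5, 42.8]
ee_rot: [0.499, 0.501, 0.498, -0.501]
force: [-1.8, -0.3, 6.0]
grip_width: 0.247
```

Run:
```python
from h import *
st=ctrl.sense();print(st['eef_pos'],st['grip_width'],st['force'],st['wrist_torque'],to([557,-208,42],0))
```

```text
[ 556.85825532 -208.48728598   42.84296728] 0.24690808324849411 [-1.75854236 -0.29700142  5.98529464] [ 0.06855714  0.35518903 -0.05616528] [ 0.8  0.1 -0.5 -0.3  0.  -0. ]
```

Request:
carry_out(
  deltas=[
    [-1, 0, 0, 0, 0, 0, 0],
    [-1, 0, 0, 0, 0, 0, 0],
    [-1, -15, 0, 0, 0, 0, 0],
    [-1, -35, 0, 0, 0, 0, 0],
    [-1, -35, 0, 0, 10, 0, 0],
  ],
)

```text
time_s: 10.35
eef_pos: [557.7, -208.8, 79.9]
ee_rot: [0.453, 0.544, 0.451, -0.543]
force: [-0.6, -0.2, 0.7]
grip_width: 1.0
```

Request:
carry_out(
  deltas=[
    [-1, 0, 0, 0, 10, 0, 0],
    [-1, 0, 0, 0, 20, 0, 0],
    [-1, 0, 0, 0, 30, 0, 0],
    [-1, 0, 0, 0, 40, 0, 0],
    [-1, 0, 0, 0, 50, 0, 0],
  ],
)

```text
time_s: 10.98
eef_pos: [557.0, -208.4, 78.3]
ee_rot: [0.179, 0.684, 0.179, -0.684]
force: [0.1, -0.6, 0.4]
grip_width: 1.001
```

Request:
carry_out(
  deltas=[
    [-1, 0, 0, 0, 10, 0, 0],
    [-1, 0, 0, 0, 20, 0, 0],
    [-1, 0, 0, 0, 29, 0, 0],
    [-1, 0, 0, 0, 29, 0, 0],
    [-1, 0, 0, 0, 29, 0, 0],
  ],
)

```text
time_s: 11.6
eef_pos: [556.8, -208.4, 77.8]
ee_rot: [0.005, 0.707, 0.005, -0.707]
force: [-0.5, 1.0, 0.2]
grip_width: 0.995
```

Run:
```python
from h import *
st,w=look('w5');print(st['eef_pos'],st['grip_width'],to([557,-208,42],-88.5))
print(*flange(st,w),sep='\n'); save(w,'w5.png',1)
```

```text
[ 556.82345452 -208.368327     77.76512655] 0.9949794293327754 [35.7 -0.4 -0.2 -0.7 -0.  -0. ]
((353, 492), array([50., 79.]), array([ 459.3, -194.4]))
((17, 440), array([49., 63.]), array([462.6,  46.8]))
((46, 312), array([47., 61.]), array([561.9, -23.7]))
((380, 328), array([ 99., 106.]), array([ 559.2, -207.8]))
((667, 310), array([81., 90.]), array([ 568.5, -354.9]))
((26, 170), array([36., 51.]), array([639.5, -24.3]))
```

Turning the gripper and gripping along x centred the pulley at x=556.9. Now grip along y and lift.

Request:
carry_out(
  deltas=[
    [-1, 18, 0, 0, 0, 0, 0],
    [-1, 36, 0, 0, 0, 0, 0],
    [1, 36, 0, 0, 0, 0, 0],
    [1, 36, 0, 0, 0, 0, 0],
    [1, 36, 0, 0, 0, 0, 0],
  ],
  newtons=60,
)

```text
time_s: 12.28
eef_pos: [557.0, -208.5, 41.8]
ee_rot: [0.004, 0.707, 0.004, -0.707]
force: [-0.0, 0.5, 0.6]
grip_width: 0.376
```

Request:
carry_out(
  deltas=[
    [1, 0, 0, 0, 0, 0, 0],
    [1, 0, 0, 0, 0, 0, 0],
    [1, -5, 0, 0, 0, 0, 0],
    [1, -30, 0, 0, 0, 0, 0],
    [1, -70, 0, 0, 0, 0, 0],
  ],
)

```text
time_s: 12.9
eef_pos: [555.6, -207.9, 110.4]
ee_rot: [-0.003, -0.706, -0.005, 0.708]
force: [1.2, -0.8, -3.8]
grip_width: 0.234
```

Run:
```python
from h import *
st=ctrl.sense();print(st['eef_pos'],st['grip_width'],st['force'],to([556.7,-10.3,112],-88.5))
```

```text
[ 555.64131279 -207.86768142  110.44599603] 0.23351770552181295 [ 1.20207932 -0.79150921 -3.79299716] [-1.100e+00 -1.975e+02 -3.300e+00 -8.000e-01  2.000e-01  1.000e-01]
```

Request:
carry_out(
  deltas=[
    [1, 0, -45, 0, -0.5, 0, 0],
    [1, 0, -95, -1, -0.8, 0, 0],
    [1, 0, -145, -1, -0.8, 0, 0],
    [1, 0, -185, -1, -0.8, 0, 0],
    [1, 0, -198, -1, -0.8, 0, 0],
  ],
)

```text
time_s: 13.52
eef_pos: [554.8, -8.3, 110.9]
ee_rot: [-0.01, -0.707, -0.01, 0.708]
force: [-0.1, -0.7, -4.1]
grip_width: 0.237
```

Request:
carry_out(
  deltas=[
    [1, 0, 0, 0, 0, 0, 0],
    [1, 0, 0, 0, 0, 0, 0],
    [1, 0, 0, 0, 0, 0, 0],
    [1, 0, 0, 0, 0, 0, 0],
    [1, 0, 0, 0, 0, 0, 0],
  ],
)

```text
time_s: 14.15
eef_pos: [555.4, -10.6, 111.3]
ee_rot: [-0.009, -0.707, -0.009, 0.707]
force: [-0.7, -0.3, -4.1]
grip_width: 0.231
```

Run:
```python
from h import *
st,w=look('w6');print(st['eef_pos'],st['grip_width'],st['force'],to([556.7,-10.3,90],-88.5))
save(w,'w6.png',1)
```

```text
[555.4026287  -10.617953   111.27568216] 0.23102952336812282 [-0.74073344 -0.33308692 -4.13002748] [21.3 -0.2 -1.3 -0.   0.  -0. ]
```

View pics/w6.png

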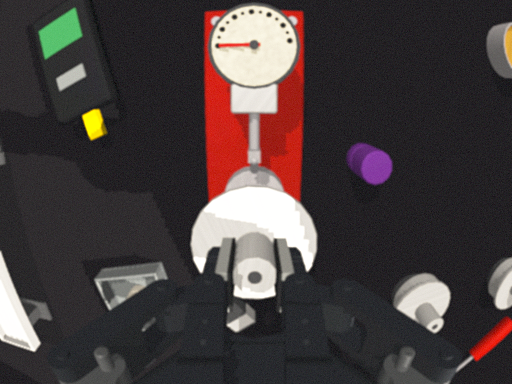

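Pulley hangs straight over the seat. The dial is visible at (254,44) with the needle at 0.

Request:
carry_out(
  deltas=[
    [1, 10, 0, -1.3, 0, 0, 0],
    [1, 20, 0, -1.3, 0, 0, 0],
    [1, 24, 0, -1.3, 0, 0, 0],
    [1, 28, 0, -1.3, 0, 0, 0],
    [1, 32, 0, -1.3, 0, 0, 0],
  ],
)

```text
time_s: 14.82
eef_pos: [556.8, -10.3, 79.2]
ee_rot: [0.009, 0.707, 0.009, -0.707]
force: [0.3, -0.2, -3.3]
grip_width: 0.232
```

Request:
carry_out(
  deltas=[
    [1, 2, 0, 0, 0, 0, 0],
    [1, 4, 0, 0, 0, 0, 0],
    [1, 6, 0, 0, 0, 0, 0],
    [1, 8, 0, 0, 0, 0, 0],
    [1, 8, 0, 0, 0, 0, 0],
  ],
)

```text
time_s: 15.45
eef_pos: [556.9, -10.2, 72.0]
ee_rot: [0.009, 0.707, 0.009, -0.707]
force: [-3.1, 1.8, 3.1]
grip_width: 0.236
```

Run:
```python
from h import *
st,w=look('w7');print(st['eef_pos'],st['grip_width'],st['force'],st['wrist_torque'],to([556.7,-10.3,72],-88.5))
save(w,'w7.png',1)
```

```text
[556.87223504 -10.15562523  71.97003581] 0.23639414385951793 [-3.05717911  1.77887624  3.09426202] [ 0.25916213  0.52769445 -0.04638701] [-0.   0.1  0.2 -0.  -0.  -0. ]
```

```bash
cat >> h.py <<'E'
def dial(n,im,st=None):
    c0=np.array([671.6,-7.3]); H,W=im.shape[:2]; best=None
    im=im.astype(int); sc=np.clip(im[...,0]-np.maximum(im[...,1],im[...,2])-25,0,None)
    ys,xs=np.nonzero(sc); 
    P=np.array([onz(n,(x,y),61,st)[:2] for x,y in zip(xs,ys)]); wt=sc[ys,xs]
    # refine the dial's centre from bright disc
    g=np.argwhere((im.min(2)>150)); Q=np.array([onz(n,(x,y),61,st)[:2] for y,x in g if True]) if n=='wrist' else None
    d=P-c0; r=np.hypot(*d.T); k=(r>4)&(r<21)
    if k.sum()<2: return None
    v=(d[k]*wt[k,None]).sum(0); a=np.deg2rad(1.5); x=v@[np.cos(a),np.sin(a)]; y=v@[-np.sin(a),np.cos(a)]
    return round(float(np.arctan2(x,y)),2), int(k.sum())
E
python3 - <<'E'
from h import *
print(dial('wrist',np.load('w7.npy'),pickle.load(open('w7.pkl','rb'))), dial('wrist',np.load('w2.npy'),pickle.load(open('w2.pkl','rb'))),dial('top',np.load('t0.npy')))
t=cap('top'); np.save('t7',t); print(dial('top',t))
w=np.load('w7.npy'); save(np.hstack([w[0:130,170:340],cv2.resize(t[130:175,225:285],(170,130),interpolation=cv2.INTER_CUBIC)]),'d7.png',2)
E
```

```text
Traceback (most recent call last):
  File "h.py", line 51, in dial
    P=np.array([onz(n,(x,y),61,st)[:2] for x,y in zip(xs,ys)]); wt=sc[ys,xs]
                ~~~^^^^^^^^^^^^^^^
  File "h.py", line 17, in onz
    o,d=ray(n,px,st); return (o+d*(z-o[2])/d[2])
        ~~~^^^^^^^^^
  File "h.py", line 10, in ray
    c=viewer.calibration(n); px=np.asarray(px,float)
ValueError: time passes only in moves, steps and waits
```

```bash
python3 - <<'E'
s=open('h.py').read()
s=s.replace("viewer.calibration(n)","CAL[n]")
s=s.replace("def rot(q)","import os,pickle\nif not os.path.exists('cal.pkl'): pickle.dump({n:dict(viewer.calibration(n)) for n in ('top','scene','wrist')},open('cal.pkl','wb'))\nCAL=pickle.load(open('cal.pkl','rb'))\ndef rot(q)",1)
L=[l for l in s.split('\n') if 'g=np.argwhere' not in l and '# refine' not in l]
s='\n'.join(L)
s=s.replace("ys,xs=np.nonzero(sc); ","ys,xs=np.nonzero(sc*near(n,c0,im,st))")
s=s.replace("def dial(","""def near(n,c0,im,st):
    H,W=im.shape[:2]; m=np.zeros((H,W),int)
    if n=='top':
        x,y=proj(n,[*c0,61]).round().astype(int); cv2_r=14
    else:
        G=[(x,y) for y in range(0,H,6) for x in range(0,W,6)]; x,y=min(G,key=lambda p:np.hypot(*(onz(n,p,61,st)[:2]-c0))); cv2_r=60
    m[max(0,y-cv2_r):y+cv2_r,max(0,x-cv2_r):x+cv2_r]=1; return m
def dial(""",1)
open('h.py','w').write(s)
E
python3 - <<'E'
from h import *
print(dial('wrist',np.load('w7.npy'),pickle.load(open('w7.pkl','rb'))), dial('wrist',np.load('w2.npy'),pickle.load(open('w2.pkl','rb'))),dial('top',np.load('t0.npy')))
t=cap('top'); np.save('t7',t); print(dial('top',t))
w=np.load('w7.npy'); save(np.hstack([w[0:130,170:340],cv2.resize(t[130:175,225:285],(170,130),interpolation=cv2.INTER_CUBIC)]),'d7.png',2)
E
```

```text
(1.07, 188) (0.01, 102) (0.07, 9)
(1.04, 13)
```

View pics/d7.png

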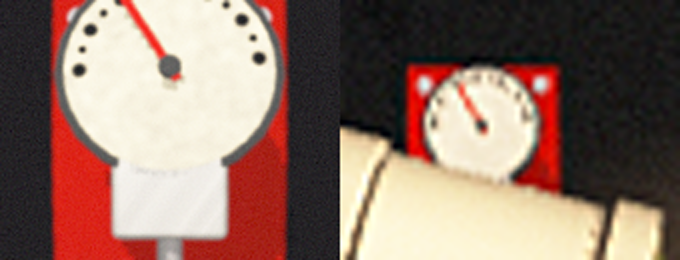

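Dial reads 1.05 rad in both cameras, the needle pointing up-left. Now turn the pulley.

Request:
carry_out(
  deltas=[
    [1, 0, 0, 0, -10, 0, 0],
    [1, 0, 0, 0, -20, 0, 0],
    [1, 0, 0, 0, -30, 0, 0],
    [1, 0, 0, 0, -40, 0, 0],
    [1, 0, 0, 0, -45, 0, 0],
  ],
)

```text
time_s: 16.18
eef_pos: [557.5, -11.2, 71.8]
ee_rot: [0.281, 0.65, 0.279, -0.649]
force: [-0.3, -2.8, 0.7]
grip_width: 0.234
```

```bash
cat > d.py <<'E'
from h import *
t=cap('top'); np.save('tl',t); st=ctrl.sense(); r=rot(st['ee_rot']).as_matrix(); print(dial('top',t),st['eef_pos'].round(1),st['force'].round(1),'yaw',np.rad2deg(np.arctan2(r[1,1],r[0,1])).round(1),'q6',st['joints'][5].round(2),round(st['time_s'],1))
E
python3 d.py
```

```text
(1.21, 12) [557.5 -11.1  71.9] [ 0.2 -2.7  2.2] yaw -43.2 q6 0.52 16.2
```

Request:
carry_out(
  deltas=[
    [1, 0, 0, 0, -10, 0, 0],
    [1, 0, 0, 0, -20, 0, 0],
    [1, 0, 0, 0, -30, 0, 0],
    [1, 0, 0, 0, -40, 0, 0],
    [1, 0, 0, 0, -45, 0, 0],
  ],
)

```text
time_s: 16.85
eef_pos: [557.8, -10.8, 71.9]
ee_rot: [0.508, 0.494, 0.506, -0.493]
force: [2.3, -1.4, 0.5]
grip_width: 0.236
```

```bash
python3 d.py
```

```text
(1.31, 11) [557.7 -10.7  71.9] [ 1.6 -2.   2.3] yaw 1.7 q6 -0.26 16.9
```

Request:
carry_out(
  deltas=[
    [1, 0, 0, 0, -10, 0, 0],
    [1, 0, 0, 0, -20, 0, 0],
    [1, 0, 0, 0, -30, 0, 0],
    [1, 0, 0, 0, -40, 0, 0],
    [1, 0, 0, 0, -45, 0, 0],
  ],
)

```text
time_s: 17.52
eef_pos: [557.7, -10.4, 71.9]
ee_rot: [0.658, 0.262, 0.656, -0.262]
force: [2.6, 0.0, 1.9]
grip_width: 0.232
```

```bash
python3 d.py
```

```text
(1.34, 12) [557.7 -10.3  71.9] [ 2.3 -0.3  2.4] yaw 46.7 q6 -1.04 17.6
```

Request:
carry_out(
  deltas=[
    [1, 0, 0, 0, -10, 0, 0],
    [1, 0, 0, 0, -20, 0, 0],
    [1, 0, 0, 0, -30, 0, 0],
    [1, 0, 0, 0, -40, 0, 0],
    [1, 0, 0, 0, -45, 0, 0],
  ],
)

```text
time_s: 18.2
eef_pos: [557.4, -9.9, 71.9]
ee_rot: [0.708, -0.009, 0.706, 0.009]
force: [2.0, 2.1, 3.8]
grip_width: 0.236
```

```bash
python3 d.py
```

```text
(1.31, 11) [557.4  -9.9  71.9] [2.1 2.  4.1] yaw 91.6 q6 -1.83 18.2
```

Swing is only 0.3 rad, so this pulley is true. Lift it and hover over the rail.

Request:
carry_out(
  deltas=[
    [1, -5, 0, 0, 0, 0, 0],
    [1, -15, 0, 0, 0, 0, 0],
    [1, -30, 0, 0, 0, 0, 0],
    [1, -55, 0, 0, 0, 0, 0],
    [1, -75, 0, 0, 0, 0, 0],
  ],
)

```text
time_s: 18.88
eef_pos: [556.8, -10.4, 148.2]
ee_rot: [0.707, -0.009, 0.707, 0.009]
force: [-0.0, 0.3, -4.7]
grip_width: 0.234
```

```bash
python3 d.py; python3 -c "
from h import *
print(to([500,305,147],92))"
```

```text
(-0.02, 36) [557.9 -10.6 150.7] [ 1.9 -0.6  0.3] yaw 91.4 q6 -1.82 18.9
[ 3.000e+00  3.169e+02 -5.000e+01 -6.000e-01  3.000e-01  1.000e-01]
```

Request:
carry_out(
  deltas=[
    [1, 0, 45, -8, 0, 0, 0],
    [1, 0, 100, -17, 0, 0, 0],
    [1, 0, 155, -26, 0, 0, 0],
    [1, 0, 210, -35, 0, 0, 0],
    [1, 0, 265, -44, -0.5, 0, 0],
  ],
)

```text
time_s: 19.55
eef_pos: [505.3, 255.1, 146.6]
ee_rot: [0.707, -0.012, 0.707, 0.012]
force: [0.6, 0.2, -4.8]
grip_width: 0.234
```

Request:
carry_out(
  deltas=[
    [1, 0, 35, -5, 0, 0, 0],
    [1, 0, 52, -6, 0, 0, 0],
    [1, 0, 52, -6, 0, 0, 0],
    [1, 0, 52, -6, 0, 0, 0],
    [1, 0, 52, -6, 0, 0, 0],
  ],
)

```text
time_s: 20.18
eef_pos: [498.5, 304.2, 146.4]
ee_rot: [0.707, -0.012, 0.707, 0.012]
force: [0.6, 0.3, -4.3]
grip_width: 0.235
```

Run:
```python
from h import *
st,w=look('w8'); print(st['eef_pos'])
t=np.load('t0.npy'); a=cv2.resize(t[155:275,110:165],None,fx=3.2,fy=3.2,interpolation=cv2.INTER_CUBIC)
b=np.zeros((384,a.shape[1],3),np.uint8); b[:min(384,a.shape[0])]=a[:384]
save(np.hstack([w,b]),'w8.png',1.15)
```

```text
[498.53024376 304.23863891 146.35013498]
```

View pics/w8.png

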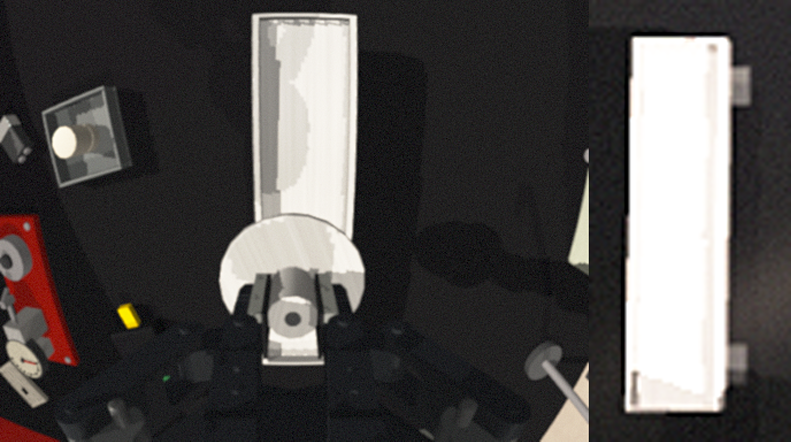

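The rail's outline is clear: near-end rim corners at (252,15) and (357,16), sides at x=257 and 354 on row 200, far edge at y=363. The top crop's corners are (631,36), (731,38), (723,411) and (625,410).

Run:
```python
from h import *
st=pickle.load(open('w8.pkl','rb'))
for x,y in [(252,15),(357,16),(257,200),(354,200),(293,363)]: print('w',onz('wrist',(x/1.15,y/1.15),55,st)[:2].round(1))
for x,y in [(631,36),(731,38),(723,411),(625,410)]: print('t',onz('top',(110+(x/1.15-512)/3.2,155+y/1.15/3.2),55)[:2].round(1))
print(to([0,0,0],92))
```

```text
w [348.4 272.3]
w [345.8 343.5]
w [479.  278.7]
w [476.7 347.8]
w [626.7 309.2]
t [626.5 352.2]
t [626.6 275.7]
t [345.8 268. ]
t [344.9 341.1]
[ 1.464e+02 -2.878e+02 -5.083e+02 -1.000e-01  0.000e+00  0.000e+00]
```

```bash
python3 -c "
from h import *
print(to([576,315.4,92],92))"
```

```text
[54.4  8.4 77.8 -0.1  0.   0. ]
```

Request:
carry_out(
  deltas=[
    [1, 0, 4, 38, 0, 0, 0],
    [1, 0, 8, 77, 0, 0, 0],
    [1, 0, 8, 78, 0, 0, 0],
    [1, 25, 8, 78, 0, 0, 0],
    [1, 50, 8, 78, 0, 0, 0],
  ],
)

```text
time_s: 20.85
eef_pos: [575.5, 315.5, 95.8]
ee_rot: [0.707, -0.012, 0.707, 0.012]
force: [0.5, -0.2, -5.0]
grip_width: 0.234
```

Request:
carry_out(
  deltas=[
    [1, 4, 0, 0, 0, 0, 0],
    [1, 7, 0, 0, 0, 0, 0],
    [1, 9.5, 0, 0, 0, 0, 0],
    [1, 9.5, 0, 0, 0, 0, 0],
    [1, 9.5, 0, 0, 0, 0, 0],
  ],
)

```text
time_s: 21.48
eef_pos: [575.9, 316.0, 87.2]
ee_rot: [0.707, -0.012, 0.707, 0.012]
force: [-0.1, -0.3, -4.2]
grip_width: 0.232
```

```bash
python3 d.py
```

```text
(0.06, 16) [575.9 316.   87.1] [-0.1 -0.5 -4.5] yaw 92.0 q6 -1.28 21.5
```

Request:
carry_out(
  deltas=[
    [1, 0.7, 0, 0, 0, 0, 0],
    [1, 1.4, 0, 0, 0, 0, 0],
    [1, 1.4, 0, 0, 0, 0, 0],
    [-1, 1.4, 0, 0, 0, 0, 0],
    [-1, 1.4, 0, 0, 0, 0, 0],
  ],
)

```text
time_s: 22.15
eef_pos: [576.0, 316.0, 85.5]
ee_rot: [0.707, -0.012, 0.707, 0.012]
force: [-0.2, 0.8, -0.2]
grip_width: 0.654
```

Request:
carry_out(
  deltas=[
    [-1, 0, 0, 0, 0, 0, 0],
    [-1, -10, 0, 0, 0, 0, 0],
    [-1, -30, 0, 0, 0, 0, 0],
    [-1, -70, 0, 0, 0, 0, 0],
    [-1, -80, 0, 0, 0, 0, 0],
  ],
)

```text
time_s: 22.78
eef_pos: [576.8, 316.3, 168.9]
ee_rot: [0.709, -0.012, 0.705, 0.013]
force: [0.1, -0.1, 0.6]
grip_width: 0.999
```

Run:
```python
from h import *
st,w=look('w9'); print(st['eef_pos'],st['grip_width'])
t=cap('top'); np.save('t9',t)
save(np.hstack([w,t[80:272+80-80+0,60:316].repeat(1,0) if 0 else cv2.resize(t[130:290,90:303],(512,384))]),'w9.png',0.78)
print(to([440,-190,150],92),to([440,-190,150],-60))
```

```text
[576.80901395 316.33246401 168.90000622] 0.9988476710779396
[ 1.600e+01 -5.011e+02 -1.535e+02 -0.000e+00  1.000e-01 -0.000e+00] [ 1.600e+01 -5.011e+02 -1.535e+02 -2.800e+01  1.000e-01 -0.000e+00]
```

View pics/w9.png

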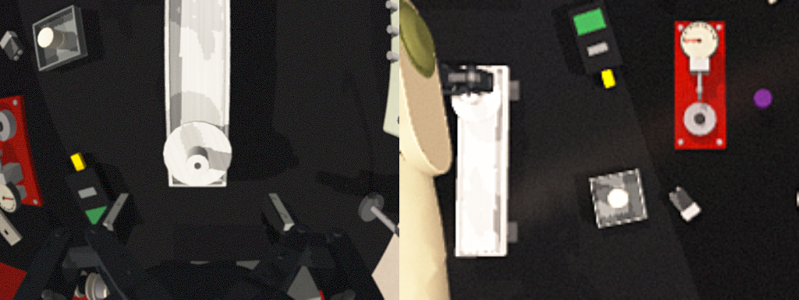

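First pulley stands upright in the rail's far end. Next, the pulley at (438,-196).

Request:
carry_out(
  deltas=[
    [-1, 3, -40, -12, 0, 0, 0],
    [-1, 6, -95, -28, 0, 0, 0],
    [-1, 9, -150, -45, 0, 0, 0],
    [-1, 12, -205, -62, 0, 0, 0],
    [-1, 15, -260, -78, 0, 0, 0],
  ],
)

```text
time_s: 23.5
eef_pos: [505.4, 51.9, 149.2]
ee_rot: [0.706, -0.012, 0.708, 0.012]
force: [0.2, -0.1, 0.8]
grip_width: 0.999
```

Request:
carry_out(
  deltas=[
    [-1, 0, -55, -17, 0, 0, 0],
    [-1, 0, -110, -34, 0, 0, 0],
    [-1, 0, -165, -50, 0, 0, 0],
    [-1, 0, -220, -68, 0, 0, 0],
    [-1, 0, -247, -77, 0, 0, 0],
  ],
)

```text
time_s: 24.12
eef_pos: [436.9, -198.1, 149.3]
ee_rot: [0.706, -0.011, 0.708, 0.012]
force: [-0.0, -0.0, -0.2]
grip_width: 1.0
```

Request:
carry_out(
  deltas=[
    [-1, 0, 0, 0, 0, 0, 0],
    [-1, 0, 0, 0, 0, 0, 0],
    [-1, 0, 0, 0, 0, 0, 0],
    [-1, 0, 0, 0, 0, 0, 0],
    [-1, 0, 0, 0, 0, 0, 0],
  ],
)

```text
time_s: 24.75
eef_pos: [438.5, -195.7, 150.4]
ee_rot: [0.707, -0.012, 0.707, 0.012]
force: [-0.3, -0.5, -0.0]
grip_width: 1.0
```

```bash
cat > m.py <<'E'
from h import *
t=cap('top'); hsv=cv2.cvtColor(t,cv2.COLOR_RGB2HSV); wm=(hsv[...,1]<60)&(hsv[...,2]>110)
for c in blobs(wm):
    (x,y),(a,b),_=cv2.fitEllipse(c)
    if 150<cv2.contourArea(c)<800 and x>280: print(np.round([x,y,a,b],1),onz('top',(x,y),37)[:2].round(1))
st,w=look('wl'); print(st['eef_pos'],st['joints'][5],*flange(st,w),sep='\n')
# hub-top hole: dark spot in the bright disc near TCP
E
python3 m.py; python3 -c "
from h import *
print(to([438.4,-196.2,41.5],91.5)); save(np.load('wl.npy'),'w10.png',1)"
```

```text
[368.7 283.7  12.   97.1] [ 311.3 -346.4]
[372.7 192.2  24.7  25.2] [ 566.5 -359.1]
[287.5 114.8  20.2  33.4] [ 786.3 -114.2]
[394.5  82.4  44.1  79.4] [ 889.7 -424.8]
[ 438.41167356 -195.82228195  150.40541926]
-2.270393810209283
((584, 546), array([41., 48.]), array([694.3,   8.9]))
((159, 417), array([36., 52.]), array([ 549.3, -361.4]))
((153, 287), array([64., 71.]), array([ 445.3, -346.8]))
((736, 283), array([63., 74.]), array([426.6,  77.2]))
((382, 282), array([77., 80.]), array([ 437.2, -195.4]))
[108.9  -0.3  -0.    0.5  -0.   -0. ]
```

Request:
carry_out(
  deltas=[
    [-1, 30, 0, 0, 0, 0, 0],
    [-1, 75, 0, 0, 0, 0, 0],
    [-1, 100, 0, 0, 0, 0, 0],
    [-1, 109, 0, 0, 0, 0, 0],
    [-1, 109, 0, 0, 0, 0, 0],
  ],
)

```text
time_s: 25.48
eef_pos: [438.5, -196.2, 41.6]
ee_rot: [0.707, -0.012, 0.707, 0.012]
force: [0.3, 1.4, -0.1]
grip_width: 1.001
```

Request:
carry_out(
  deltas=[
    [1, 0, 0, 0, 0, 0, 0],
    [1, 0, 0, 0, 0, 0, 0],
    [1, 0, 0, 0, 0, 0, 0],
    [1, 0, 0, 0, 0, 0, 0],
    [1, 0, 0, 0, 0, 0, 0],
  ],
  newtons=60,
)

```text
time_s: 26.1
eef_pos: [438.5, -196.0, 41.8]
ee_rot: [0.707, -0.012, 0.707, 0.012]
force: [-0.2, 3.2, 6.0]
grip_width: 0.235
```

Request:
carry_out(
  deltas=[
    [1, -3, 0, 0, 0, 0, 0],
    [1, -15, 0, 0, 0, 0, 0],
    [1, -45, 0, 0, 0, 0, 0],
    [1, -72, 0, 0, 0, 0, 0],
    [1, -72, 0, 0, 0, 0, 0],
  ],
)

```text
time_s: 26.72
eef_pos: [439.1, -196.7, 115.1]
ee_rot: [0.708, -0.013, 0.706, 0.011]
force: [-0.1, -0.3, -4.3]
grip_width: 0.233
```

```bash
python3 -c "
from h import *
st,w=look('wl'); print(st['eef_pos'],st['grip_width'],st['force'],to([557.2,-10.5,113],91.5)); save(w,'w11.png',1)"
```

```text
[ 439.06320311 -196.65843426  115.08709106] 0.23335988842951427 [-0.09729975 -0.27678264 -4.30624563] [  0.6 181.4 125.2   0.5   0.    0. ]
```

Request:
carry_out(
  deltas=[
    [1, 0, 36, 25, 0, 0, 0],
    [1, 0, 80, 55, 0, 0, 0],
    [1, 0, 125, 86, 0, 0, 0],
    [1, 0, 165, 114, 0, 0, 0],
    [1, 0, 181.3, 125.2, 0.5, 0, 0],
  ],
)

```text
time_s: 27.4
eef_pos: [557.3, -8.2, 111.5]
ee_rot: [0.706, -0.01, 0.708, 0.01]
force: [-0.9, -1.2, -3.9]
grip_width: 0.234
```

Request:
carry_out(
  deltas=[
    [1, 0, 0, 0, 0, 0, 0],
    [1, 0, 0, 0, 0, 0, 0],
    [1, 10, 0, 0, 0, 0, 0],
    [1, 20, 0, 0, 0, 0, 0],
    [1, 20, 0, 0, 0, 0, 0],
  ],
)

```text
time_s: 28.02
eef_pos: [556.5, -10.8, 92.2]
ee_rot: [0.706, -0.009, 0.708, 0.009]
force: [0.1, 0.6, -4.0]
grip_width: 0.235
```

```bash
python3 -c "
from h import *
print(to([557.2,-10.5,72],91.5),ctrl.sense()['force'])"; python3 d.py
```

```text
[20.2  0.3  0.8 -0.1 -0.1 -0. ] [ 0.07150574  0.61851985 -4.03590681]
(0.05, 19) [556.9 -10.8  92.9] [-0.5  0.5 -4.2] yaw 91.5 q6 -1.83 28.1
```

Request:
carry_out(
  deltas=[
    [1, 4, 0.2, 0.3, 0, 0, 0],
    [1, 8, 0.2, 0.3, 0, 0, 0],
    [1, 12, 0.2, 0.3, 0, 0, 0],
    [1, 14, 0.2, 0.3, 0, 0, 0],
    [1, 16, 0.2, 0.3, 0, 0, 0],
  ],
)

```text
time_s: 28.7
eef_pos: [557.6, -10.4, 77.4]
ee_rot: [0.707, -0.009, 0.707, 0.009]
force: [-0.4, 0.1, -2.9]
grip_width: 0.231
```

Request:
carry_out(
  deltas=[
    [1, 2, 0, 0, 0, 0, 0],
    [1, 4.5, 0, 0, 0, 0, 0],
    [1, 4.5, 0, 0, 0, 0, 0],
    [1, 4.5, 0, 0, 0, 0, 0],
    [1, 4.5, 0, 0, 0, 0, 0],
  ],
)

```text
time_s: 29.32
eef_pos: [557.5, -10.4, 72.9]
ee_rot: [0.707, -0.009, 0.707, 0.009]
force: [-0.4, 0.4, -4.4]
grip_width: 0.239
```

```bash
python3 d.py
```

```text
(1.43, 8) [557.5 -10.4  72.9] [ 0.4  0.3 -5.1] yaw 91.5 q6 -1.83 29.4
```

Request:
carry_out(
  deltas=[
    [1, 1, 0, 0, 0, 0, 0],
    [1, 1.3, 0, 0, 10, 0, 0],
    [1, 1.3, 0, 0, 20, 0, 0],
    [1, 1.3, 0, 0, 30, 0, 0],
    [1, 1.3, 0, 0, 40, 0, 0],
  ],
)

```text
time_s: 30.0
eef_pos: [557.7, -10.7, 71.9]
ee_rot: [0.667, 0.235, 0.667, -0.235]
force: [-1.3, -1.2, -2.6]
grip_width: 0.231
```

```bash
python3 d.py
```

```text
(0.85, 13) [557.7 -10.7  71.9] [-1.9 -1.2 -1.6] yaw 50.8 q6 -1.11 30.1
```

Request:
carry_out(
  deltas=[
    [1, 0, 0, 0, 10, 0, 0],
    [1, 0, 0, 0, 20, 0, 0],
    [1, 0, 0, 0, 30, 0, 0],
    [1, 0, 0, 0, 40, 0, 0],
    [1, 0, 0, 0, 45, 0, 0],
  ],
)

```text
time_s: 30.68
eef_pos: [557.5, -10.7, 71.9]
ee_rot: [0.527, 0.471, 0.527, -0.471]
force: [-2.1, -0.8, -0.4]
grip_width: 0.234
```

```bash
python3 d.py
```

```text
(0.3, 15) [557.5 -10.7  71.9] [-1.7 -1.3 -1.1] yaw 6.3 q6 -0.34 30.7
```

Request:
carry_out(
  deltas=[
    [1, 0, 0, 0, 10, 0, 0],
    [1, 0, 0, 0, 20, 0, 0],
    [1, 0, 0, 0, 30, 0, 0],
    [1, 0, 0, 0, 40, 0, 0],
    [1, 0, 0, 0, 45, 0, 0],
  ],
)

```text
time_s: 31.35
eef_pos: [557.4, -10.4, 71.9]
ee_rot: [-0.307, -0.637, -0.307, 0.637]
force: [-1.4, -0.7, 0.3]
grip_width: 0.239
```

```bash
python3 d.py
```

```text
(0.3, 15) [557.5 -10.4  71.9] [-0.6 -0.8 -0.8] yaw -38.7 q6 0.45 31.4
```

Request:
carry_out(
  deltas=[
    [1, 0, 0, 0, 10, 0, 0],
    [1, 0, 0, 0, 20, 0, 0],
    [1, 0, 0, 0, 30, 0, 0],
    [1, 0, 0, 0, 40, 0, 0],
    [1, 0, 0, 0, 50, 0, 0],
  ],
)

```text
time_s: 32.02
eef_pos: [557.4, -9.9, 71.9]
ee_rot: [-0.008, -0.707, -0.009, 0.707]
force: [-2.9, 2.2, -0.2]
grip_width: 0.236
```

```bash
python3 d.py
```

```text
(0.92, 14) [557.5 -10.   71.8] [-1.7  0.8 -0. ] yaw -89.0 q6 1.32 32.1
```

This pulley swings from 0.3 to over 1.4 rad, so it is the faulty one. Its low point is near yaw -17, so the high point is about 180° away. I'll regrip at yaw 0, then turn.

Request:
carry_out(
  deltas=[
    [-1, 0, 0, 0, 0, 0, 0],
    [-1, 0, 0, 0, 0, 0, 0],
    [-1, -2, 0, 0, 0, 0, 0],
    [-1, -2, 0, 0, -10, 0, 0],
    [-1, -2, 0, 0, -20, 0, 0],
  ],
)

```text
time_s: 32.7
eef_pos: [557.7, -10.5, 73.9]
ee_rot: [0.134, 0.694, 0.134, -0.694]
force: [0.3, 0.0, 0.5]
grip_width: 1.0
```

Request:
carry_out(
  deltas=[
    [-1, 0, 0, 0, -10, 0, 0],
    [-1, 0, 0, 0, -20, 0, 0],
    [-1, 0, 0, 0, -30, 0, 0],
    [-1, 0, 0, 0, -40, 0, 0],
    [-1, 0, 0, 0, -50, 0, 0],
  ],
)

```text
time_s: 33.33
eef_pos: [557.7, -10.5, 73.8]
ee_rot: [0.415, 0.573, 0.415, -0.572]
force: [0.4, 0.3, -0.2]
grip_width: 0.999
```

Request:
carry_out(
  deltas=[
    [-1, 0, 0, 0, -10, 0, 0],
    [-1, 1.5, 0, 0, -20, 0, 0],
    [1, 1.5, 0, 0, -20, 0, 0],
    [1, 1.5, 0, 0, -20, 0, 0],
    [1, 1.5, 0, 0, -20, 0, 0],
  ],
)

```text
time_s: 33.95
eef_pos: [557.6, -10.4, 72.2]
ee_rot: [0.506, 0.494, 0.506, -0.494]
force: [0.6, 0.0, -0.4]
grip_width: 0.377
```

Request:
carry_out(
  deltas=[
    [1, 0, 0, 0, 0, 0, 0],
    [1, 0, 0, 0, 0, 0, 0],
    [1, 0, 0, 0, 10, 0, 0],
    [1, 0, 0, 0, 20, 0, 0],
    [1, 0, 0, 0, 30, 0, 0],
  ],
)

```text
time_s: 34.58
eef_pos: [557.6, -10.4, 72.4]
ee_rot: [0.36, 0.609, 0.36, -0.609]
force: [-0.1, -0.2, 3.7]
grip_width: 0.233
```

```bash
python3 d.py
```

```text
(1.5, 13) [557.6 -10.4  72.4] [-0.6 -0.1  3.9] yaw -29.3 q6 0.28 34.6
```

Request:
carry_out(
  deltas=[
    [1, 0, 0, 0, 10, 0, 0],
    [1, 0, 0, 0, 20, 0, 0],
    [1, 0, 0, 0, 30, 0, 0],
    [1, 0, 0, 0, 40, 0, 0],
    [1, 0, 0, 0, 40, 0, 0],
  ],
)

```text
time_s: 35.25
eef_pos: [557.6, -10.4, 72.4]
ee_rot: [0.133, 0.695, 0.133, -0.694]
force: [-0.6, 0.1, 5.1]
grip_width: 0.234
```

```bash
python3 d.py
```

```text
(2.16, 14) [557.6 -10.4  72.4] [-0.7 -0.3  5.9] yaw -68.2 q6 0.96 35.3
```

Request:
carry_out(
  deltas=[
    [1, 0, 0, 0, 10, 0, 0],
    [1, 0, 0, 0, 18, 0, 0],
    [1, 0, 0, 0, 18, 0, 0],
    [1, 0, 0, 0, 18, 0, 0],
    [1, 0, 0, 0, 18, 0, 0],
  ],
)

```text
time_s: 35.92
eef_pos: [557.7, -10.4, 72.4]
ee_rot: [0.023, 0.707, 0.023, -0.707]
force: [-0.5, 0.8, 5.3]
grip_width: 0.229
```

```bash
python3 d.py
```

```text
(2.36, 15) [557.7 -10.4  72.4] [-1.1  0.3  4.7] yaw -86.3 q6 1.28 36.0
```

Request:
carry_out(
  deltas=[
    [1, 0, 0, 0, 10, 0, 0],
    [1, 0, 0, 0, 20, 0, 0],
    [1, 0, 0, 0, 20, 0, 0],
    [1, 0, 0, 0, 20, 0, 0],
    [1, 0, 0, 0, 20, 0, 0],
  ],
)

```text
time_s: 36.6
eef_pos: [557.7, -10.4, 72.4]
ee_rot: [-0.1, 0.7, -0.1, -0.7]
force: [-0.2, -0.1, 5.6]
grip_width: 0.236
```

```bash
python3 d.py
```

```text
(2.43, 15) [557.7 -10.4  72.4] [-1.6  0.8  5.4] yaw -106.3 q6 1.63 36.6
```

Request:
carry_out(
  deltas=[
    [1, 0, 0, 0, 10, 0, 0],
    [1, 0, 0, 0, 20, 0, 0],
    [1, 0, 0, 0, 20, 0, 0],
    [1, 0, 0, 0, 20, 0, 0],
    [1, 0, 0, 0, 20, 0, 0],
  ],
)

```text
time_s: 37.28
eef_pos: [557.7, -10.4, 72.4]
ee_rot: [-0.22, 0.672, -0.22, -0.672]
force: [-1.3, -0.2, 4.9]
grip_width: 0.234
```

```bash
python3 d.py
```

```text
(2.33, 15) [557.7 -10.4  72.4] [-0.7 -0.1  4.2] yaw -126.2 q6 1.97 37.3
```

Maximum is at yaw about -105. Turn back 21°, release and lift.

Request:
carry_out(
  deltas=[
    [1, 0, 0, 0, -10, 0, 0],
    [1, 0, 0, 0, -21, 0, 0],
    [1, 0, 0, 0, -21, 0, 0],
    [1, 0, 0, 0, -21, 0, 0],
    [1, 0, 0, 0, -21, 0, 0],
  ],
)

```text
time_s: 37.95
eef_pos: [557.7, -10.5, 72.4]
ee_rot: [-0.095, 0.701, -0.095, -0.7]
force: [0.1, -0.2, 4.9]
grip_width: 0.233
```

Request:
carry_out(
  deltas=[
    [-0.5, 0, 0, 0, 0, 0, 0],
    [-1, 0, 0, 0, 0, 0, 0],
    [-1, 0, 0, 0, 0, 0, 0],
    [-1, 0, 0, 0, 0, 0, 0],
    [-1, -20, 0, 0, 0, 0, 0],
  ],
)

```text
time_s: 38.58
eef_pos: [556.7, -10.2, 91.2]
ee_rot: [0.096, -0.7, 0.095, 0.702]
force: [0.2, 0.3, -0.2]
grip_width: 1.001
```

Request:
carry_out(
  deltas=[
    [-1, -30, 0, 0, 0, 0, 0],
    [-1, -60, 0, 0, 0, 0, 0],
    [-1, -60, 0, 0, 0, 0, 0],
    [-1, -60, 0, 0, 0, 0, 0],
    [-1, -60, 0, 0, 0, 0, 0],
  ],
)

```text
time_s: 39.2
eef_pos: [557.1, -10.3, 151.0]
ee_rot: [0.096, -0.7, 0.095, 0.701]
force: [-0.5, 0.2, 0.1]
grip_width: 1.001
```

```bash
python3 d.py; python3 m.py; python3 -c "
from h import *
st=pickle.load(open('wl.pkl','rb')); print(dial('wrist',np.load('wl.npy'),st)); save(np.load('wl.npy'),'w12.png',1)
print(to([448,-340,150],-88))"
```

```text
(2.39, 34) [557.1 -10.3 151.2] [ 1.5  0.2 -0.4] yaw -105.5 q6 1.61 39.2
[369.8 234.3  24.9  25.7] [ 447.7 -350. ]
[372.8 192.2  24.7  25. ] [ 566.6 -359.4]
[287.5 114.6  20.1  33.2] [ 786.6 -114.1]
[387.8  87.   40.4  61.6] [ 875.6 -405. ]
[290.5  23.   28.8  34.2] [1064.8 -119. ]
[557.23453684 -10.3416411  151.32815796]
1.6130955596987169
((291, 456), array([65., 71.]), array([446.4,  90.1]))
((37, 410), array([ 54., 130.]), array([527.4, 318.2]))
((351, 205), array([114., 222.]), array([608.1,  -6.4]))
(2.43, 97)
[ 1.600e+00  3.469e+02  1.700e+01 -1.750e+01  1.000e-01  0.000e+00]
```

View pics/w12.png

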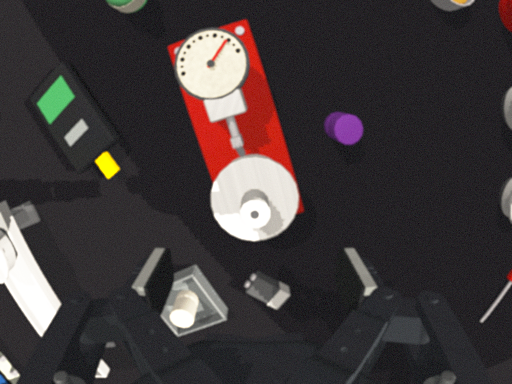

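Faulty pulley released; the needle points up-right and reads 2.4 rad in both cameras. Now pulley B.

```bash
python3 -c "
from h import *
print(to([447.7,-351,120],-88))"
```

```text
[ 3.160e+01  3.575e+02  1.440e+01 -1.750e+01  1.000e-01  0.000e+00]
```

Request:
carry_out(
  deltas=[
    [-1, 0, 50, 2, -4, 0, 0],
    [-1, 0, 105, 4, -8, 0, 0],
    [-1, 0, 160, 6, -12, 0, 0],
    [-1, 0, 215, 8, -17.5, 0, 0],
    [-1, 0, 270, 11, -17.5, 0, 0],
  ],
)

```text
time_s: 39.98
eef_pos: [473.8, -269.2, 151.9]
ee_rot: [-0.012, -0.707, -0.013, 0.707]
force: [0.2, -0.9, -0.5]
grip_width: 0.997
```

```bash
python3 -c "
from h import *
print(to([447.7,-351,120],-88))"
```

```text
[31.9 80.8 29.   0.   0.   0. ]
```

Request:
carry_out(
  deltas=[
    [-1, 10, 40, 15, 0, 0, 0],
    [-1, 30, 81, 29, 0, 0, 0],
    [-1, 30, 81, 29, 0, 0, 0],
    [-1, 30, 81, 29, 0, 0, 0],
    [-1, 30, 81, 29, 0, 0, 0],
  ],
)

```text
time_s: 40.6
eef_pos: [449.0, -348.7, 122.6]
ee_rot: [0.013, 0.707, 0.012, -0.707]
force: [1.4, -0.3, -0.5]
grip_width: 1.005
```

```bash
python3 m.py; python3 -c "
from h import *
print(to([447.7,-351,42],-88))"
```

```text
[293.1 375.6  23.   30.7] [  61.4 -139.7]
[349.7 374.2  21.3  28.9] [  68.5 -293.5]
[448.1 275.2   9.3  91.8] [ 339.6 -566.9]
[439.5 234.5  20.9  54.4] [ 451.5 -545.8]
[405.1 232.1   9.1  95.3] [ 456.1 -449.3]
[372.9 192.1  24.4  25. ] [ 566.8 -359.6]
[287.5 114.6  19.8  33.4] [ 786.7 -114.1]
[388.6  85.   38.3  65.9] [ 881.5 -407.5]
[ 449.01957058 -348.72720247  122.61809171]
0.6685947552612905
((385, 300), array([84., 88.]), array([ 449. , -350.7]))
((411, 81), array([91., 96.]), array([ 565.1, -359.9]))
[80.6  2.1  1.4  0.  -0.  -0. ]
```

Request:
carry_out(
  deltas=[
    [-1, 30, 1, 0.5, 0, 0, 0],
    [-1, 60, 1, 0.5, 0, 0, 0],
    [-1, 80, 1, 0.5, 0, 0, 0],
    [-1, 80, 1, 0.5, 0, 0, 0],
    [1, 80, 1, 0.5, 0, 0, 0],
  ],
)

```text
time_s: 41.32
eef_pos: [448.5, -350.8, 43.2]
ee_rot: [0.013, 0.707, 0.012, -0.707]
force: [-0.2, 0.2, -0.5]
grip_width: 0.817
```

Request:
carry_out(
  deltas=[
    [1, 0, 0, 0, 0, 0, 0],
    [1, 0, 0, 0, 0, 0, 0],
    [1, 0, 0, 0, 0, 0, 0],
    [1, 0, 0, 0, 0, 0, 0],
    [1, -4, 0, 0, 0, 0, 0],
  ],
)

```text
time_s: 41.95
eef_pos: [447.6, -350.1, 45.6]
ee_rot: [-0.012, -0.707, -0.013, 0.707]
force: [0.3, -0.0, -3.8]
grip_width: 0.236
```

Request:
carry_out(
  deltas=[
    [1, -15, 0, 0, 0, 0, 0],
    [1, -50, 0, 0, 0, 0, 0],
    [1, -106, 0, 0, 0, 0, 0],
    [1, -106, 0, 0, 0, 0, 0],
    [1, -106, 0, 0, 0, 0, 0],
  ],
)

```text
time_s: 42.58
eef_pos: [447.6, -350.1, 151.6]
ee_rot: [-0.012, -0.707, -0.013, 0.707]
force: [-0.8, -0.4, -3.5]
grip_width: 0.24
```

```bash
python3 -c "
from h import *
st=ctrl.sense(); print(st['eef_pos'],st['force'],st['grip_width'],to([486,312.3,152],-88))"
```

```text
[ 447.56653464 -350.08799845  151.55326775] [-0.8246974  -0.35084167 -3.53205946] 0.24015706123374153 [ 2.000e-01 -6.607e+02 -6.120e+01 -0.000e+00  0.000e+00  1.000e-01]
```

Request:
carry_out(
  deltas=[
    [1, 0, -40, -4, 0, 0, 0],
    [1, 0, -90, -8, 0, 0, 0],
    [1, 0, -140, -13, 0, 0, 0],
    [1, 0, -190, -18, 0, 0, 0],
    [1, 0, -240, -22, 0, 0, 0],
  ],
)

```text
time_s: 43.2
eef_pos: [460.9, -108.0, 150.7]
ee_rot: [-0.012, -0.706, -0.013, 0.708]
force: [0.8, 0.5, -2.8]
grip_width: 0.238
```

Request:
carry_out(
  deltas=[
    [1, 0, -50, -4, 0, 0, 0],
    [1, 0, -100, -9, 0, 0, 0],
    [1, 0, -150, -14, 0, 0, 0],
    [1, 0, -200, -19, 0, 0, 0],
    [1, 0, -250, -23, 0, 0, 0],
  ],
)

```text
time_s: 43.82
eef_pos: [475.2, 142.3, 150.7]
ee_rot: [-0.012, -0.706, -0.012, 0.708]
force: [-0.2, -0.1, -3.4]
grip_width: 0.231
```

Request:
carry_out(
  deltas=[
    [1, 0, -50, -5, 0, 0, 0],
    [1, 0, -100, -9, 0, 0, 0],
    [1, 0, -150, -14, 0, 0, 0],
    [1, 0, -170, -16, 0, 0, 0],
    [1, 0, -170, -16, 0, 0, 0],
  ],
)

```text
time_s: 44.45
eef_pos: [485.2, 311.9, 150.2]
ee_rot: [-0.013, -0.706, -0.012, 0.708]
force: [0.3, -0.2, -4.1]
grip_width: 0.238
```

```bash
python3 -c "
from h import *
st=ctrl.sense(); print(st['eef_pos'],st['force'],st['grip_width'],to([486,312.3,88.5],-88))"
```

```text
[485.21736249 311.89261746 150.22638031] [ 0.2769765  -0.15113132 -4.10536268] 0.23758595471463126 [61.7 -0.4 -1.   0.1  0.2 -0.1]
```

Request:
carry_out(
  deltas=[
    [1, 20, 0, -0.5, 0, 0, 0],
    [1, 45, 0, -0.5, 0, 0, 0],
    [1, 56, 0, -0.5, 0, 0, 0],
    [1, 60, 0, -0.5, 0, 0, 0],
    [1, 63, 0, -0.5, 0, 0, 0],
  ],
)

```text
time_s: 45.08
eef_pos: [487.1, 311.1, 89.5]
ee_rot: [0.012, 0.707, 0.012, -0.707]
force: [0.2, -0.6, -2.9]
grip_width: 0.234
```

Request:
carry_out(
  deltas=[
    [1, 1, 0, 0, 0, 0, 0],
    [1, 1, 0, 0, 0, 0, 0],
    [1, 1, 0, 0, 0, 0, 0],
    [1, 1, 0, 0, 0, 0, 0],
    [1, 1, 0, 0, 0, 0, 0],
  ],
)

```text
time_s: 45.7
eef_pos: [486.7, 311.2, 88.1]
ee_rot: [-0.012, -0.707, -0.012, 0.707]
force: [0.2, 0.1, -4.0]
grip_width: 0.232
```

```bash
python3 d.py
```

```text
(2.38, 12) [486.8 311.2  88.2] [-0.   0.2 -3.7] yaw -88.0 q6 1.9 45.8
```

Request:
carry_out(
  deltas=[
    [1, 1, 0, 0, 0, 0, 0],
    [1, 2, 0, 0, 0, 0, 0],
    [1, 2.3, 0, 0, 0, 0, 0],
    [-1, 2.3, 0, 0, 0, 0, 0],
    [-1, 2.3, 0, 0, 0, 0, 0],
  ],
)

```text
time_s: 46.38
eef_pos: [486.9, 311.2, 85.9]
ee_rot: [0.012, 0.707, 0.012, -0.707]
force: [-0.7, -0.2, -0.9]
grip_width: 0.653
```

Request:
carry_out(
  deltas=[
    [-1, 0, 0, 0, 0, 0, 0],
    [-1, -10, 0, 0, 0, 0, 0],
    [-1, -30, 0, 0, 0, 0, 0],
    [-1, -66, 0, 0, 0, 0, 0],
    [-1, -66, 0, 0, 0, 0, 0],
  ],
)

```text
time_s: 47.0
eef_pos: [488.0, 311.7, 155.0]
ee_rot: [0.011, 0.709, 0.013, -0.705]
force: [-0.1, -0.3, -0.6]
grip_width: 1.0
```

```bash
python3 d.py; python3 m.py; python3 -c "
from h import *
save(np.hstack([np.load('wl.npy'),np.load('tl.npy')]),'w13.png',0.78)
print(to([566.6,-360.3,150],-88))"
```

```text
(2.37, 14) [487.2 311.4 153.1] [-0.5 -0.5 -0.7] yaw -88.0 q6 1.9 47.0
[372.7 192.2  24.7  25.2] [ 566.5 -359.1]
[287.5 114.7  20.2  33.5] [ 786.4 -114.1]
[397.6  83.4  45.5  81.2] [ 887.  -433.6]
[486.67416109 311.12906005 151.90308218]
1.9025201351191425
((-43, 389), array([169., 256.]), array([360.2, 746.8]))
((380, 245), array([110., 383.]), array([510.9, 312.6]))
[ 1.400e+00  6.737e+02 -5.710e+01 -0.000e+00  1.000e-01 -0.000e+00]
```

View pics/w13.png

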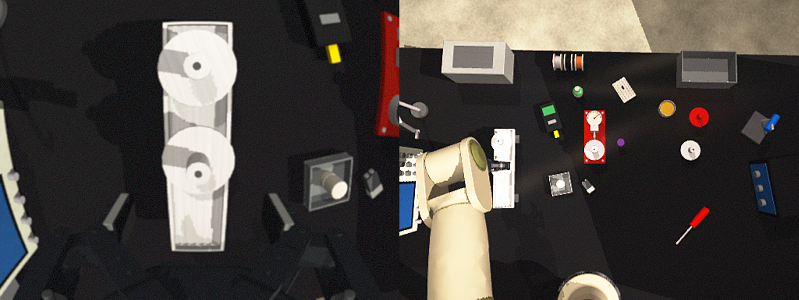

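Two pulleys stand in the rail with the cap in the tray and the fixture intact. Last, the pulley at (566,-360).

Request:
carry_out(
  deltas=[
    [-1, -8, 45, -4, 0, 0, 0],
    [-1, -8, 95, -8, 0, 0, 0],
    [-1, -8, 145, -12, 0, 0, 0],
    [-1, -8, 195, -16, 0, 0, 0],
    [-1, -8, 245, -21, 0, 0, 0],
  ],
)

```text
time_s: 47.78
eef_pos: [515.7, 65.5, 159.0]
ee_rot: [-0.012, -0.706, -0.012, 0.708]
force: [0.8, 0.2, 0.2]
grip_width: 1.001
```

Request:
carry_out(
  deltas=[
    [-1, 0, 50, -4, 0, 0, 0],
    [-1, 0, 100, -8, 0, 0, 0],
    [-1, 0, 150, -12, 0, 0, 0],
    [-1, 0, 200, -17, 0, 0, 0],
    [-1, 0, 250, -21, 0, 0, 0],
  ],
)

```text
time_s: 48.4
eef_pos: [545.4, -183.6, 158.8]
ee_rot: [-0.012, -0.706, -0.012, 0.708]
force: [0.0, 0.4, -0.5]
grip_width: 1.002
```

Request:
carry_out(
  deltas=[
    [-1, 0, 50, -4, 0, 0, 0],
    [-1, 0, 100, -8, 0, 0, 0],
    [-1, 0, 150, -13, 0, 0, 0],
    [-1, 0, 178, -15, 0, 0, 0],
    [-1, 0, 178, -15, 0, 0, 0],
  ],
)

```text
time_s: 49.02
eef_pos: [566.1, -360.8, 158.0]
ee_rot: [-0.011, -0.706, -0.012, 0.708]
force: [-0.7, 0.1, -0.1]
grip_width: 0.999
```

```bash
python3 m.py; python3 -c "
from h import *
print(to([566.5,-360.2,42],-88))"
```

```text
[427.7 212.4  14.2  44.4] [ 512.9 -513.8]
[463.2 208.5   9.8  93.4] [ 526.2 -614.2]
[455.5 167.1  18.6  56.9] [ 644.  -595.6]
[414.5 169.2   8.9  91.9] [ 635.2 -478.8]
[287.6 114.5  19.8  33.8] [ 786.9 -114.2]
[378.3  79.2  35.8  50.9] [ 898.5 -377.6]
[ 566.38760745 -359.38824762  158.36195548]
0.7974993581702713
((383, 279), array([76., 79.]), array([ 567.4, -360.1]))
((711, 171), array([ 59., 134.]), array([ 657.5, -592. ]))
((263, 34), array([62., 67.]), array([ 717.4, -284. ]))
[ 1.168e+02  1.800e+00  0.000e+00 -0.000e+00  1.000e-01  1.000e-01]
```

Request:
carry_out(
  deltas=[
    [-1, 30, 0.5, 0, 0, 0, 0],
    [-1, 75, 0.5, 0, 0, 0, 0],
    [-1, 110, 0.5, 0, 0, 0, 0],
    [-1, 117, 0.5, 0, 0, 0, 0],
    [-1, 117, 0.5, 0, 0, 0, 0],
  ],
)

```text
time_s: 49.75
eef_pos: [567.3, -359.6, 43.8]
ee_rot: [0.013, 0.707, 0.012, -0.707]
force: [-0.2, -1.1, 0.6]
grip_width: 1.0
```

Request:
carry_out(
  deltas=[
    [1, 0, 0, 0, 0, 0, 0],
    [1, 0, 0, 0, 0, 0, 0],
    [1, 0, 0, 0, 0, 0, 0],
    [1, 0, 0, 0, 0, 0, 0],
    [1, 0, 0, 0, 0, 0, 0],
  ],
)

```text
time_s: 50.38
eef_pos: [567.1, -360.2, 43.4]
ee_rot: [0.012, 0.707, 0.012, -0.707]
force: [-0.4, -0.3, 4.3]
grip_width: 0.235
```

Request:
carry_out(
  deltas=[
    [1, -4, 0, 0, 0, 0, 0],
    [1, -15, 0, 0, 0, 0, 0],
    [1, -60, 0, 0, 0, 0, 0],
    [1, -116, 0, 0, 0, 0, 0],
    [1, -116, 0, 0, 0, 0, 0],
  ],
)

```text
time_s: 51.0
eef_pos: [568.3, -361.2, 164.4]
ee_rot: [0.014, 0.709, 0.01, -0.705]
force: [0.5, -0.9, -3.3]
grip_width: 0.236
```

```bash
python3 -c "
from h import *
st=ctrl.sense(); print(st['eef_pos'],st['force'],st['grip_width'],to([450,-100,158],-88),to([396,309,158],-88))"
```

```text
[ 568.29369564 -361.15674489  164.42250904] [ 0.45868239 -0.88307401 -3.25806284] 0.235502833627261 [   3.9 -265.1  109.2   -0.    -0.4   -0.4] [ 1.000e+00 -6.757e+02  1.491e+02 -0.000e+00 -4.000e-01 -4.000e-01]
```

Request:
carry_out(
  deltas=[
    [1, 0, -40, 9, 0, 0, 0],
    [1, 0, -88, 19, 0, 0, 0],
    [1, 0, -138, 30, 0, 0, 0],
    [1, 0, -188, 41, 0, 0, 0],
    [1, 0, -238, 52, 0, 0, 0],
  ],
)

```text
time_s: 51.62
eef_pos: [505.5, -122.1, 157.9]
ee_rot: [-0.012, -0.706, -0.012, 0.708]
force: [1.6, -0.2, -1.9]
grip_width: 0.237
```

Request:
carry_out(
  deltas=[
    [1, 0, -50, 11, 0, 0, 0],
    [1, 0, -100, 22, 0, 0, 0],
    [1, 0, -150, 33, 0, 0, 0],
    [1, 0, -200, 44, 0, 0, 0],
    [1, 0, -250, 55, 0, 0, 0],
  ],
)

```text
time_s: 52.25
eef_pos: [441.9, 125.6, 158.1]
ee_rot: [-0.012, -0.706, -0.012, 0.708]
force: [0.8, 0.2, -3.3]
grip_width: 0.235
```

Request:
carry_out(
  deltas=[
    [1, 0, -50, 11, 0, 0, 0],
    [1, 0, -100, 22, 0, 0, 0],
    [1, 0, -150, 33, 0, 0, 0],
    [1, 0, -187, 42, 0, 0, 0],
    [1, 0, -187, 42, 0, 0, 0],
  ],
)

```text
time_s: 52.88
eef_pos: [393.2, 311.1, 157.8]
ee_rot: [-0.014, -0.706, -0.013, 0.708]
force: [0.9, -0.3, -3.3]
grip_width: 0.236
```

```bash
python3 -c "
from h import *
st=ctrl.sense(); print(st['eef_pos'],st['force'],st['grip_width'],to([396,309,90],-88))"
```

```text
[393.21793216 311.08504048 157.80338956] [ 0.94665254 -0.28753447 -3.34517578] 0.23576800087619088 [67.8  2.2 -2.8  0.2  0.1 -0. ]
```

Request:
carry_out(
  deltas=[
    [1, 20, 1, -2, 0, 0, 0],
    [1, 45, 1, -2, 0, 0, 0],
    [1, 60, 1, -2, 0, 0, 0],
    [1, 66, 1, -2, 0, 0, 0],
    [1, 69, 1, -2, 0, 0, 0],
  ],
)

```text
time_s: 53.5
eef_pos: [397.0, 308.5, 89.9]
ee_rot: [0.012, 0.707, 0.012, -0.707]
force: [0.5, -0.1, -3.5]
grip_width: 0.239
```

Request:
carry_out(
  deltas=[
    [1, 1, 0, 0, 0, 0, 0],
    [1, 1, 0, 0, 0, 0, 0],
    [1, 1, 0, 0, 0, 0, 0],
    [1, 1, 0, 0, 0, 0, 0],
    [1, 1, 0, 0, 0, 0, 0],
  ],
)

```text
time_s: 54.12
eef_pos: [396.8, 308.6, 88.8]
ee_rot: [0.012, 0.707, 0.012, -0.707]
force: [-0.7, 0.7, -3.4]
grip_width: 0.229
```

```bash
python3 d.py
```

```text
(2.38, 12) [396.8 308.6  88.8] [-0.4 -0.1 -3.5] yaw -88.0 q6 1.96 54.2
```

Request:
carry_out(
  deltas=[
    [1, 1, 0, 0, 0, 0, 0],
    [1, 1.6, 0, 0, 0, 0, 0],
    [1, 1.6, 0, 0, 0, 0, 0],
    [-1, 1.6, 0, 0, 0, 0, 0],
    [-1, 1.6, 0, 0, 0, 0, 0],
  ],
)

```text
time_s: 54.8
eef_pos: [396.9, 308.6, 87.2]
ee_rot: [0.012, 0.707, 0.012, -0.707]
force: [0.1, 0.5, -0.9]
grip_width: 0.651
```

Request:
carry_out(
  deltas=[
    [-1, 0, 0, 0, 0, 0, 0],
    [-1, -10, 0, 0, 0, 0, 0],
    [-1, -40, 0, 0, 0, 0, 0],
    [-1, -100, 0, 0, 0, 0, 0],
    [-1, -110, 0, 0, 0, 0, 0],
  ],
)

```text
time_s: 55.42
eef_pos: [398.1, 309.3, 201.5]
ee_rot: [0.011, 0.709, 0.013, -0.705]
force: [-0.1, -0.2, -1.1]
grip_width: 1.003
```

Request:
carry_out(
  deltas=[
    [-1, 0, 50, 0, 0, 0, 0],
    [-1, 0, 110, 0, 0, 0, 0],
    [-1, 0, 170, 0, 0, 0, 0],
    [-1, 0, 230, 0, 0, 0, 0],
    [-1, 0, 290, 0, 0, 0, 0],
  ],
)

```text
time_s: 56.05
eef_pos: [406.3, 16.9, 197.2]
ee_rot: [0.012, 0.707, 0.012, -0.707]
force: [1.2, 0.3, 0.1]
grip_width: 0.999
```

Request:
carry_out(
  deltas=[
    [-1, 0, 0, 0, 0, 0, 0],
    [-1, 0, 0, 0, 0, 0, 0],
    [-1, 0, 0, 0, 0, 0, 0],
    [-1, 0, 0, 0, 0, 0, 0],
    [-1, 0, 0, 0, 0, 0, 0],
  ],
)

```text
time_s: 56.68
eef_pos: [406.7, 19.3, 197.2]
ee_rot: [-0.013, -0.707, -0.013, 0.707]
force: [-0.2, -0.6, -1.2]
grip_width: 1.0
```

```bash
python3 d.py; python3 -c "
from h import *
st,w=look('wf'); t=np.load('tl.npy'); s=cap('scene')
print(st['eef_pos'],dial('wrist',w,st))
save(np.hstack([t[60:300,90:390],s[100:340,130:430]]),'fin.png',1.33)"
```

```text
(2.37, 14) [406.7  19.2 197.2] [ 0.6  0.4 -0.6] yaw -88.0 q6 1.29 56.7
[406.74437157  19.19323752 197.1865171 ] None
```

View pics/fin.png

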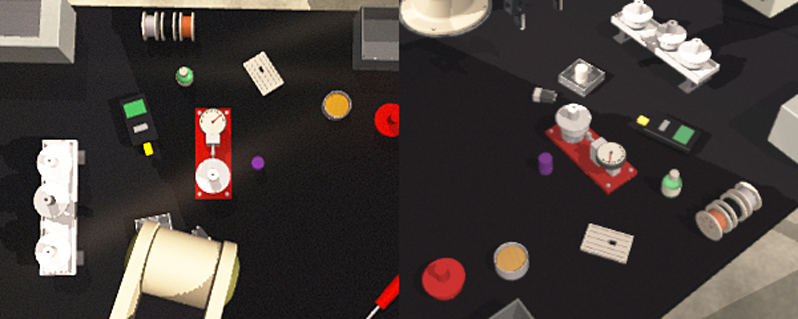

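Three pulleys stand upright in the rail, the cap is in the tray, and the faulty pulley is on the seat with the dial at 2.37 rad. Bystanders are unmoved and the gripper is clear, so I'm handing in.

```bash
python3 -c "
from h import *
print(order.finish_job())"
```

```text
the job is handed in; nothing more can be done
None
```

The job is handed in at about 57 s of the 210 s allowed; no verdict is reported.

- **Cap:** I took the white cap off the centre and it stands upright in the grey tray.
- **Finding the bad pulley:** The first pulley swung the dial only 1.05–1.34 rad over a half turn, so it is true. The second swung it from about 0.3 to 2.43 rad, so it is the faulty one. I did not test the other two, since exactly one is bad.
- **Final state:** The faulty pulley was turned to its highest reading and left on the centre. The three true pulleys stand upright in the channel about 90 mm apart.

My last checks, from the top and scene cameras, showed:
- **Dial:** 2.37 rad after release, steady through the rest of the work (limit 1.9). The wrist camera agreed just after release (2.43 against 2.39), but could not see the dial in the last picture.
- **Pulleys and cap:** all in place.
- **Bystanders:** none looked moved.
- **Gripper:** open and clear of everything.

No check failed. I judged how upright and centred the pulleys stand in the channel from the pictures and did not measure it. The pulley nobody was near never appeared knocked aside.

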